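# Clear the microscope stand and offer up its head holder

## Task

Lift the lidded pot by its arched handle off the microscope stand and set it down upright, well inside the round cork mat, and let go of it. Then pick up the offset head holder by the bar at its balance point, carry it level, and hold it still and level over the stand, a few centimetres clear of the post, with its collar centred over the post and its ring centred over the stage. Finish while still holding it there, never tip or drop either one, and leave everything else where it is.

Things in the scene. Friction and masses are not known exactly. Their poses are not given: they have to be found in the camera images.
- stage (a point): Centre of the round stage plate (100 dia) on the white cast microscope stand, at its top surface, 40 above the table. The stand is fixed: base 250 x 140, 37 high, its long way running from the stage to the post. x axis points from the stage to the post, z up.
- post_top (a point): Centre of the top of the stand's steel post (22 dia), 100 above the table, 160 from the stage centre. Axes as the stage's.
- mat: Round cork mat lying fixed on the table, 130 dia, 4 thick; origin at the centre of its underside.
- pot_center (a point): Centre, half-way up the body, of the lidded steel specimen pot (loose, about 0.3 kg; 80 dia over the lid, 69 high, this point 33 above its underside). It starts on the stage. A rigid arched handle spans it along its y axis; z up.
- pot_grip (a point): Middle of the pot handle's straight top bar: round bar 10 dia, straight for 64 along the pot's y axis, its centre 120 above the pot's underside; 46 of free height between bar and lid. Axes as the pot's.
- balance (a point): Balance point of the loose offset head holder (centre of mass seen from above), in the middle of its bar, 55 from the collar's centre towards the ring, 18 above the underside. Holder: about 0.5 kg, 259 long, lying flat on the table; its straight bar is 18 wide, from 7 to 29 above the underside. x axis along the bar from ring to collar, z up.
- collar (a point): Centre, at the underside, of the holder's collar: the small heavy steel end, 60 outer dia, 44 high, 30 hole, a black clamp screw sticking out beyond it. 160 from the ring's centre. Axes as the holder's.
- ring (a point): Centre, at the underside, of the holder's ring: the large light white end, 92 outer dia, 76 hole, 28 high. Axes as the holder's.
- dish: Bystander, loose, leave alone: closed glass specimen dish, 94 dia x 19 high (mm); origin at the underside.
- forceps: Bystander, loose, leave alone: steel forceps lying flat, about 120 long, 6 high, lying across the stand between stage and post (mm); origin at the underside.
- slidebox: Bystander, loose, leave alone: grey slide box 87 x 72 x 33 (mm); origin at the underside.
- dropper: Bystander, loose, leave alone: amber dropper bottle, 36 dia x 98 high (mm); origin at the underside.
- lens: Bystander, loose, leave alone: hand lens lying flat, ring 60 dia (origin at its centre), handle 75 long, 8 thick (mm); origin at the underside.
- vial: Bystander, loose, leave alone: clear capped sample vial standing upright, 28 dia x 50 high (mm); origin at the underside.
- eyepiece: Bystander, loose, leave alone: metal eyepiece standing upright, 40 dia x 54 high (mm); origin at the underside.
Things that resemble listed ones, but are neither listed nor needed, are in the scene too. Leave any orange, purple or red look-alike of the part that bears pot_center alone.

How it is judged:
By the outcome, as a careful person would: the job done as asked, in the order asked, and still so for the second after the job is handed in, while the arm keeps its last pose, push and grip.
It also fails if it takes over 69 s, if anything falls off the work surface, if the arm or the gripper's body presses on something with over 40 N, if the wrist force passes 120 N, or if a joint passes its speed limit or range.

## Robot

A 7-joint arm with a two-finger parallel gripper is mounted at the origin on the work surface. World frame = base frame: x ahead of the robot, y to its left, z up, the work surface at z = 0. Lengths are in m, angles in rad, forces in N, time in s.
With the tool pointing down it reaches from about 0.35 to 0.9 m from the base axis. Payload 7.2 kg.
Tool frame: the origin (TCP) lies midway between the tips of the shut fingers; the grasp point (between the pads) lies 19 mm behind it; x points along the fingers, y is the direction in which the jaws open and shut, and the axes are right-handed (so a half turn about x gives the same grasp; the last joint's range is limited). The gripper opens to 85 mm and grips with 20 to 120 N. Pads are 22 mm wide; open, the fingers measure 114 mm over their backs; the gripper's body (76 mm by 85 mm) begins 54 mm behind the grasp point. The pads swing forward as they close: fully open they stand 13 mm farther back than shut.
Start: joints at [1.039, 0.411, -0.013, 1.596, 0.006, 1.134, -0.082], TCP at [0.28, -0.559, 0.209] pointing down, gripper open.
Joint ranges: [-2.95, 2.95], [-0.29, 1.99], [-1.47, 1.44], [0.14, 2.54], [-1.03, 4.17], [0.13, 1.85], [-2.86, 2.86]. Speed limits (rad/s): [2.39, 2.39, 3.01, 3.01, 3.14, 3.14, 3.14].

## Interface

Orientations are given as a rotation vector (axis times angle).
In Python, from workcell import arm gives the robot as it stands.
- The arm moves only by the tool step_arm, never from a script. Its argument "plan" is a list of rows, each a list of 7 numbers: the shift along the tool's x, y, z in mm, then the turn, a rotation vector about the tool's x, y, z in rad, then the opening in per cent of the stroke, from 0 (shut) to 100 (fully open). A call has 1 to 5 rows; each row shifts and turns the pose as measured when the row begins, along the tool's axes as they then stand; what a row does not reach is not made up. A row lasts 1/12 s, in which the tool goes at most 41.7 mm and 7.16 degrees, less where a joint would pass 70% of its speed; a pose out of reach is approached as far as the arm can. A call with a gripper value outside its range is refused whole. The fingers move at their own pace and stop on an object; "newtons" is the grip in N (left out, the last holds). Time passes only in rows, so rows that do not move let the fingers close. It gives the time, the measured TCP pose, the force and the opening at its end, in the units of the state.
- arm.get_obs(): the state, without advancing time (a new reading comes with each control period).
- arm.grab_frame(name): name is "scene" or "top"; returns a dict with "frame" (480x640x3 uint8, red, green, blue), "z_map" (480x640 float32, m along the optical axis (not along the pixel's ray), 0 where there is no reading), "camera_matrix" (3x3 intrinsics, pixels), "R" (3x3) and "t" (3): a world point X has camera coordinates R X + t. Camera axes: x right, y down, z forward; pixel columns grow to the right and rows downward; lengths in m; the calibration is good to about 2 mm. A picture is of the moment at which its call begins.
- arm.close_job(): hands the job in, once; it reports no verdict.
The state is a dict: "clock": time; "qpos": joint angles; "qvel": joint speeds; "joint_torque": joint torques, N m; "position": TCP position; "tcp_rot": TCP orientation; "contact_force": force on the tool from outside, world axes, zero at the start; "wrist_torque": the same for the moment, N m; "opening": finger opening in m.
Only numpy, scipy, OpenCV 4.12 (cv2) and the standard library are available. Lean on these libraries where they do the work, as an engineer would, in place of code of your own. Each camera call takes 0.05 s, during which the arm holds its last target.

## Working session

There is one attempt and no reset: what is moved stays moved. The work goes in short steps, Python scripts to look and compute and a tool call to move; the robot and the scene stay as the last step left them, time stands still between calls to the robot, and variables do not carry over. Pictures are saved under pics/ and viewed, and the job is handed in when it is done.

Besides the shell and the picture viewer there is one more tool, called after "Emit:" by a JSON object that holds its "method" and its "body". step_arm: Moves the arm, as the interface text tells. Its arguments: {"type":"object","properties":{"plan":{"type":"array"},"newtons":{"type":"number"}},"required":["plan"]}

```bash
ls; mkdir -p pics; python3 - <<'E'
from workcell import arm
import cv2,pickle
o=arm.get_obs();print(o)
for n in("scene","top"):
    f=arm.grab_frame(n);pickle.dump(f,open(f"/tmp/{n}0.pkl","wb"))
    cv2.imwrite(f"pics/{n}0.png",f["frame"][:,:,::-1]);print(n,f["camera_matrix"],f["R"],f["t"],(f["z_map"]>0).mean())
E
```

```text
pics
{'clock': 0.0, 'qpos': array([ 1.03878421,  0.41191761, -0.01269161,  1.59706508,  0.00558447,
        1.13430602, -0.08221754]), 'qvel': array([ 7.80572398e-04,  3.94018531e-04, -3.00785572e-05, -9.80875748e-04,
       -2.26358031e-04,  5.25620378e-05, -2.24684249e-03]), 'joint_torque': array([-5.10746679e-05, -6.00617981e+01,  6.82047028e-01, -2.99398434e+01,
        1.37588845e-02,  1.06408811e-02, -9.11010147e-06]), 'position': array([ 0.27930912, -0.55850578,  0.20863357]), 'tcp_rot': array([ 1.96352391,  0.46539466, -1.96451272]), 'contact_force': array([ 0.27381489, -0.26925717,  0.28745894]), 'wrist_torque': array([-0.01684741, -0.00522519, -0.0276252 ]), 'opening': 0.08540793570153385}
scene [[573.46085165   0.         321.90630462]
 [  0.         573.46085165 241.85526031]
 [  0.           0.           1.        ]] [[-0.87577481  0.48270066 -0.00430724]
 [ 0.37962295  0.6831922  -0.62380673]
 [-0.29816924 -0.54794935 -0.78156677]] [ 0.47227968 -0.09929889  1.72929806] 0.996025390625
top [[550.81558306   0.         324.74888542]
 [  0.         550.81558306 238.19027926]
 [  0.           0.           1.        ]] [[ 0.01112213 -0.9997477  -0.01951476]
 [-0.98113819 -0.00714437 -0.19317557]
 [ 0.19298742  0.0212952  -0.98097012]] [0.00836    0.53992682 1.36006951] 0.9959147135416667
```

View pics/scene0.png

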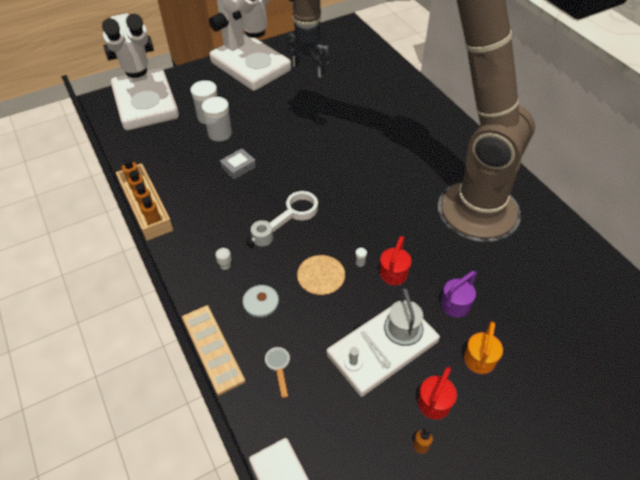

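View pics/top0.png

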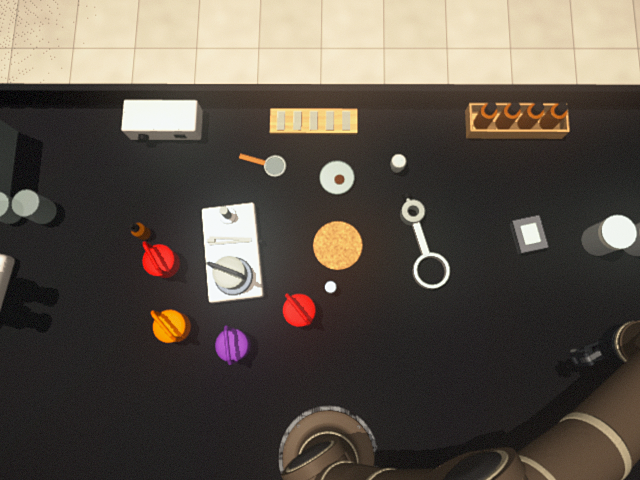

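Both views show the stand (top view ~(232,253)), with the steel pot at (233,273), the mat at (338,245), and the holder's collar at (412,211) and ring at (431,270). Red, purple and orange look-alikes stand around it. Next: helpers and enlarged crops.

```bash
cat > h.py <<'E'
import numpy as np,cv2,pickle
from scipy.spatial.transform import Rotation as Ro
def ld(n): return pickle.load(open(f"/tmp/{n}.pkl","rb"))
def ray(f,u,v):
    K=f["camera_matrix"];R=f["R"];t=f["t"]
    d=R.T@np.array([(u-K[0,2])/K[0,0],(v-K[1,2])/K[1,1],1.]);c=-R.T@t
    return c,d
def onz(f,u,v,z):
    c,d=ray(f,u,v);return c+d*(z-c[2])/d[2]
def tri(f1,p1,f2,p2):
    c1,d1=ray(f1,*p1);c2,d2=ray(f2,*p2);d1=d1/np.linalg.norm(d1);d2=d2/np.linalg.norm(d2)
    s=np.linalg.lstsq(np.c_[d1,-d2],c2-c1,rcond=None)[0]
    a=c1+s[0]*d1;b=c2+s[1]*d2
    return (a+b)/2,np.linalg.norm(a-b)
def cloud(f):
    K=f["camera_matrix"];z=f["z_map"].astype(float)
    v,u=np.mgrid[:480,:640]
    P=np.stack([(u-K[0,2])/K[0,0]*z,(v-K[1,2])/K[1,1]*z,z],-1)
    X=(P-f["t"])@f["R"]
    X[z==0]=np.nan
    return X
def proj(f,X):
    p=f["camera_matrix"]@(f["R"]@np.asarray(X,float)+f["t"]);return p[:2]/p[2]
def crop(f,u0,v0,w,h,s,name):
    im=f["frame"][v0:v0+h,u0:u0+w,::-1]
    cv2.imwrite(name,cv2.resize(im,None,fx=s,fy=s,interpolation=cv2.INTER_CUBIC))
E
python3 - <<'E'
from h import *
t=ld("top0");s=ld("scene0")
crop(t,190,190,180,130,4,"pics/c1.png");crop(t,380,180,90,120,5,"pics/c2.png")
crop(s,320,270,130,130,5,"pics/c3.png");crop(s,235,180,120,120,5,"pics/c4.png")
for n,f in(("top",t),("scene",s)):
    X=cloud(f)
    m=(abs(X[...,2])<.012);print(n,np.nanstd(X[m][:,2]),np.nanmean(X[m][:,2]))
E
```

```text
top 0.003312565865930036 0.00016816095100515043
scene 0.003324836371818419 0.0006513139140963345
```

View pics/c1.png

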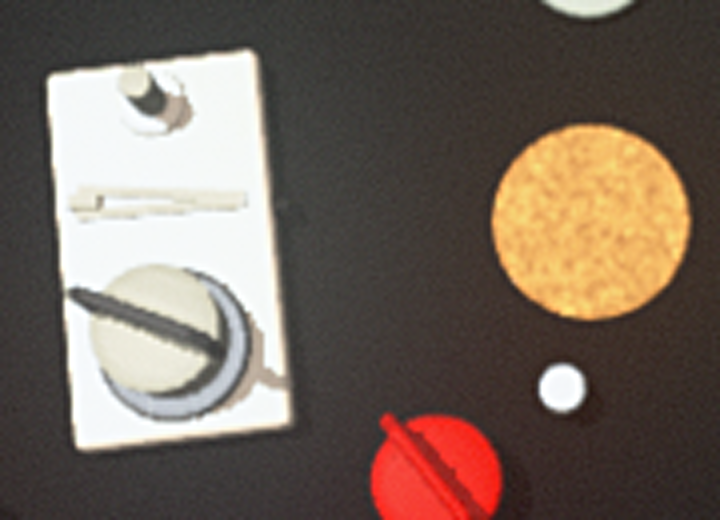

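View pics/c2.png

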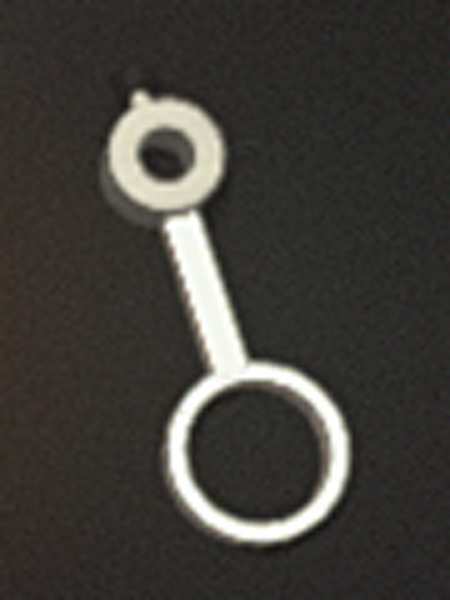

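View pics/c3.png

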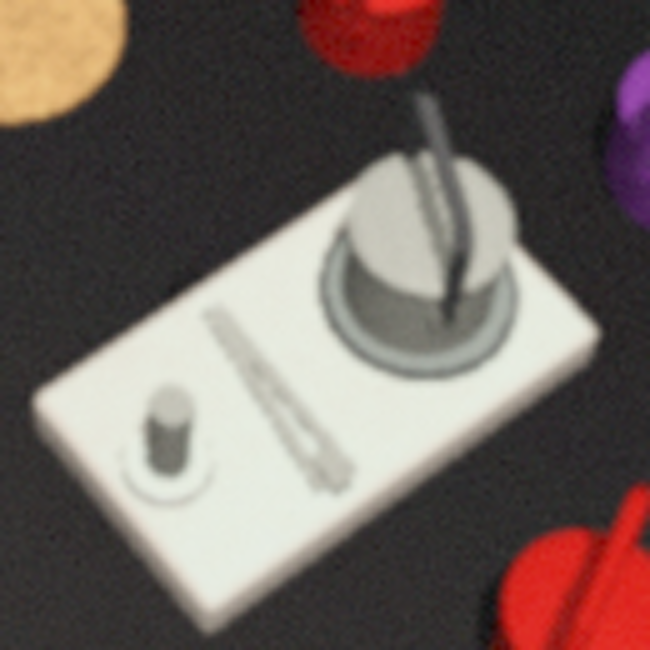

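View pics/c4.png

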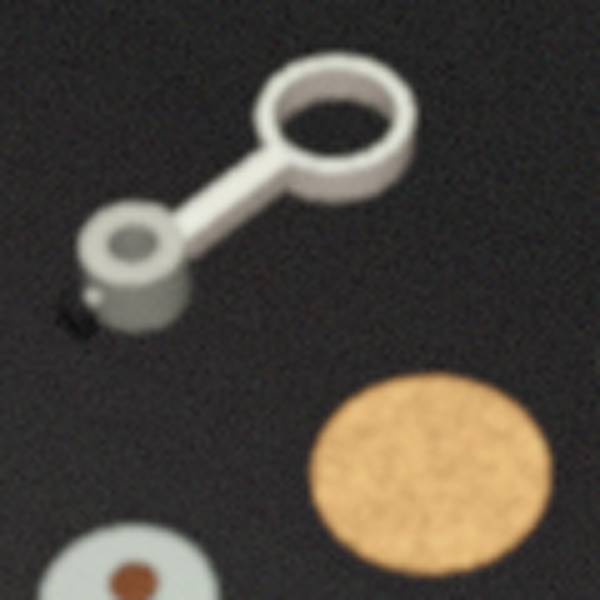

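The crops show the handle running diagonally over the pot (c1 ~ (70,293)-(222,352)), the post top at c1 (133,80), the collar's hole at c2 (166,155) and the ring's hole at c2 (258,450). Next I measure by depth clouds, masks and rays in both views.

```bash
python3 - <<'E'
from h import *
np.set_printoptions(precision=4,suppress=True)
for n in("top0","scene0"):
    f=ld(n);X=cloud(f);hsv=cv2.cvtColor(f["frame"],cv2.COLOR_RGB2HSV);H,S,V=cv2.split(hsv)
    print("==",n)
    # mat
    m=((H>10)&(H<22)&(S>90)&(V>120)).astype(np.uint8)
    nl,lab,st,c=cv2.connectedComponentsWithStats(m)
    for i in range(1,nl):
        if st[i,4]>600:
            P=X[lab==i]; print("orange/cork",c[i],st[i,4],np.nanmedian(P,0), onz(f,*c[i],.004))
    # gray-white
    m=((S<70)&(V>110)).astype(np.uint8)
    nl,lab,st,c=cv2.connectedComponentsWithStats(m)
    for i in range(1,nl):
        if 200<st[i,4]<8000:
            P=X[lab==i]
            if -0.6<np.nanmedian(P[:,1])<.6 and np.nanmedian(P[:,0])<0.8: print("white",i,c[i],st[i],np.nanmedian(P,0),np.nanpercentile(P[:,2],[5,95]))
    # handle
    reg=(X[...,2]>.135)&(X[...,2]<.19)&(abs(X[...,1]-.27)<.1)&(abs(X[...,0]-.46)<.1)&(S<70)
    P=X[reg];print("handle",len(P),P.mean(0) if len(P) else 0,np.median(P[:,2]) if len(P) else 0)
E
```

```text
== top0
orange/cork [514.0361 118.1726] 1414 [ 0.8661 -0.4833  0.0487] [ 0.8901 -0.5033  0.004 ]
orange/cork [315.4911 120.2594] 902 [0.8807 0.0345 0.0113] [0.8825 0.0438 0.004 ]
orange/cork [337.3381 245.0117] 1881 [ 0.5311 -0.0185  0.0039] [ 0.5313 -0.0191  0.004 ]
orange/cork [168.2489 325.2777] 904 [0.3147 0.395  0.0689] [0.3167 0.4171 0.004 ]
white 11 [274.5822 165.4726] [264 155  22  22 383] [0.7498 0.1533 0.0064] [0.0007 0.0118]
white 13 [336.2817 176.8189] [320 161  34  33 845] [ 0.7166 -0.014   0.0168] [0.0109 0.0221]
white 16 [422.6753 243.047 ] [ 401  198   49   91 1084] [ 0.5289 -0.2341  0.0284] [-0.001   0.0458]
white 17 [231.4913 251.7957] [ 202  202   61  101 4964] [0.5072 0.2502 0.0383] [0.0309 0.1103]
white 19 [529.9086 233.7302] [513 216  35  37 886] [ 0.559  -0.5169  0.0331] [0.0284 0.0383]
handle 164 [0.4429 0.2454 0.1617] 0.16361915471512983
== scene0
orange/cork [62.8437 39.7391] 10574 [ 0.8858 -2.2828 -0.4114] [ 0.8834 -1.5286  0.004 ]
orange/cork [144.6545 202.3461] 1670 [ 0.8822 -0.4674  0.0378] [ 0.8733 -0.5124  0.004 ]
orange/cork [320.6274 274.4348] 1527 [
[... 221 characters left out ...]
e 20 [237.0024 160.3436] [221 149  33  24 422] [ 0.5626 -0.5142  0.0342] [0.0279 0.0394]
white 21 [283.5398 216.8308] [ 251  191   67   54 1206] [ 0.5263 -0.2307  0.0259] [0.0008 0.0459]
white 22 [487.3109 205.3613] [460 193  58  20 238] [0.0362 0.0462 0.073 ] [0.0044 0.0794]
white 30 [222.9544 256.8963] [215 247  16  22 241] [ 0.753  -0.169   0.0505] [0.0074 0.0575]
white 32 [260.1732 300.465 ] [243 285  36  32 843] [ 0.7199 -0.0101  0.0174] [0.0104 0.0221]
white 33 [381.934  346.0198] [ 326  300  114   96 5548] [0.5189 0.2731 0.0383] [0.0208 0.1094]
white 37 [276.8562 357.8715] [265 347  25  24 459] [0.7508 0.1539 0.007 ] [0.0006 0.0116]
handle 170 [0.4501 0.2541 0.1594] 0.1621673217807063
```

```bash
python3 - <<'E'
from h import *
np.set_printoptions(precision=4,suppress=True)
T=ld("top0");S_=ld("scene0")
for n,f in(("top",T),("scene",S_)):
    X=cloud(f);g=cv2.cvtColor(f["frame"],cv2.COLOR_RGB2GRAY);hsv=cv2.cvtColor(f["frame"],cv2.COLOR_RGB2HSV)
    print("==",n)
    reg=(X[...,2]>.14)&(X[...,2]<.19)&(abs(X[...,1]-.25)<.1)&(abs(X[...,0]-.45)<.1)&(hsv[...,1]<110)
    vs,us=np.nonzero(reg)
    Q=np.array([onz(f,u,v,.161) for u,v in zip(us,vs)])
    c=Q.mean(0);U,s,Vt=np.linalg.svd(Q-c,full_matrices=False);d=Vt[0];tt=(Q-c)@d
    print("handle c",c,"dir",np.degrees(np.arctan2(d[1],d[0])),"ext",tt.min(),tt.max(),"mid",c+d*(tt.min()+tt.max())/2)
    zz=X[reg][:,2]
    for a in np.linspace(tt.min(),tt.max(),7)[:-1]:
        k=(tt>=a)&(tt<a+(tt.max()-tt.min())/6);print("  z along",round(a,3),zz[k].mean(),Q[k].mean(0)[:2],k.sum())
    # lid by depth
    reg=(X[...,2]>.098)&(X[...,2]<.125)&(abs(X[...,1]-.25)<.08)&(abs(X[...,0]-.45)<.065)&(g>90)
    Pm=reg.astype(np.uint8);cn,_=cv2.findContours(Pm,0,1);cn=max(cn,key=cv2.contourArea);
    hull=cv2.convexHull(cn)[:,0]
    W=np.array([onz(f,u,v,.109)[:2] for u,v in hull],np.float32)
    (cx,cy),r=cv2.minEnclosingCircle(W);print("lid",cx,cy,r,"z",np.median(X[reg][:,2]),reg.sum())
    # post
    reg=(X[...,2]>.088)&(X[...,2]<.115)&(abs(X[...,1]-.26)<.05)&(abs(X[...,0]-.6)<.06)
    vs,us=np.nonzero(reg);print("post px",us.mean(),vs.mean(),len(us),X[reg].mean(0),onz(f,us.mean(),vs.mean(),.1))
    # stand top rect by depth+white
    reg=(X[...,2]>.024)&(X[...,2]<.2)&(abs(X[...,1]-.26)<.14)&(abs(X[...,0]-.52)<.17)&(g>165)
    Pm=cv2.morphologyEx(reg.astype(np.uint8),cv2.MORPH_CLOSE,np.ones((5,5)))
    cn,_=cv2.findContours(Pm,0,1);cn=max(cn,key=cv2.contourArea)
    hull=cv2.convexHull(cn)[:,0];W=np.array([onz(f,u,v,.037)[:2] for u,v in hull],np.float32)
    print("stand",cv2.minAreaRect(W))
E
```

```text
== top
handle c [0.4433 0.2461 0.161 ] dir -109.20421211392619 ext -0.045820332803554936 0.04549527657738762 mid [0.4433 0.2463 0.161 ]
  z along -0.046 0.16082846597332212 [0.4553 0.282 ] 26
  z along -0.031 0.16362891642670008 [0.4511 0.268 ] 27
  z along -0.015 0.16464328679416707 [0.4461 0.2535] 26
  z along -0.0 0.16381048453298508 [0.4411 0.2394] 28
  z along 0.015 0.16442656970836 [0.4362 0.2252] 25
  z along 0.03 0.15726749888089078 [0.4306 0.2107] 27
lid 0.440521240234375 0.25093743205070496 0.04131703823804855 z 0.10802059086459292 700
post px 223.27692307692308 210.87692307692308 65 [0.5991 0.2684 0.098 ] [0.5986 0.2679 0.1   ]
stand ((0.5061498284339905, 0.25559180974960327), (0.24779094755649567, 0.13834820687770844), 7.480757236480713)
== scene
handle c [0.4502 0.2544 0.161 ] dir 69.94529892929354 ext -0.04670735443515201 0.04970984443291645 mid [0.4507 0.2558 0.161 ]
  z along -0.047 0.1608746483246164 [0.4383 0.2179] 33
  z along -0.031 0.16500171877853537 [0.4422 0.2336] 24
  z along -0.015 0.1630021429726257 [0.447  0.2482] 24
  z along 0.002 0.1639428770998469 [0.4519 0.2632] 27
  z along 0.018 0.16180358611492132 [0.4575 0.2782] 25
  z along 0.034 0.1515405359371564 [0.466  0.2917] 26
lid 0.4516390562057495 0.2492295205593109 0.042230766266584396 z 0.10832700649196425 652
post px 353.35 351.35 80 [0.6044 0.2695 0.0985] [0.6049 0.2702 0.1   ]
stand ((0.5030918121337891, 0.25820788741111755), (0.2635258138179779, 0.140811026096344), 7.741445064544678)
```

Handle, lid and post heights match the text (bar top ≈0.164, lid 0.108, post 0.098). Next I refine the features as ellipses and triangulate across the two views.

```bash
cat >> h.py <<'E'
def holder(f,dbg=None):
    """ring hole & collar hole contours at top surfaces -> pixel centres"""
    g=cv2.cvtColor(f["frame"],cv2.COLOR_RGB2GRAY);return g
E
python3 - <<'E'
from h import *
np.set_printoptions(precision=4,suppress=True)
R={}
for n,box in(("top0",(385,190,80,110)),("scene0",(240,182,90,75))):
    f=ld(n);g=cv2.cvtColor(f["frame"],cv2.COLOR_RGB2GRAY)
    u0,v0,w,h=box;c=cv2.resize(g[v0:v0+h,u0:u0+w],None,fx=6,fy=6,interpolation=cv2.INTER_CUBIC)
    th=130 if n=="top0" else 145
    b=(c>th).astype(np.uint8)
    cn,hi=cv2.findContours(b,cv2.RETR_CCOMP,cv2.CHAIN_APPROX_NONE)
    vis=cv2.cvtColor(c,cv2.COLOR_GRAY2BGR)
    for k,x in enumerate(cn):
        if cv2.contourArea(x)>300:
            e=cv2.fitEllipse(x);ctr=((e[0][0]-2.5)/6+u0,(e[0][1]-2.5)/6+v0)
            hole=hi[0,k,3]>=0
            print(n,"hole" if hole else "outer",np.round(ctr,2),np.array(e[1])/6,cv2.contourArea(x))
            if hole: print("   z.028",onz(f,*ctr,.028),"z.044",onz(f,*ctr,.044))
            cv2.drawContours(vis,[x],-1,(0,0,255) if hole else (0,255,0),1)
    cv2.imwrite(f"pics/hold_{n}.png",vis)
E
```

```text
top0 outer [424.8  249.29] [35.9539 92.5268] 60455.0
top0 hole [431.09 269.95] [27.9835 29.0468] 22979.5
   z.028 [ 0.4635 -0.2606  0.028 ] z.044 [ 0.4612 -0.2578  0.044 ]
top0 hole [412.78 210.48] [10.9479 11.4494] 3534.5
   z.028 [ 0.6206 -0.2167  0.028 ] z.044 [ 0.6166 -0.2144  0.044 ]
scene0 outer [320.89 255.92] [ 1.2361 14.9434] 446.0
scene0 outer [287.88 212.05] [26.8958 75.4095] 39638.5
scene0 hole [261.06 228.31] [6.9468 9.9962] 1959.5
   z.028 [ 0.6137 -0.2271  0.028 ] z.044 [ 0.6182 -0.2143  0.044 ]
scene0 hole [301.58 204.02] [14.0648 24.8453] 9545.5
   z.028 [ 0.4682 -0.2541  0.028 ] z.044 [ 0.4745 -0.2409  0.044 ]
```

```bash
python3 - <<'E'
import cv2,numpy as np
a=cv2.imread("pics/hold_top0.png");b=cv2.imread("pics/hold_scene0.png")
h=max(a.shape[0],b.shape[0]);o=np.zeros((h,a.shape[1]+b.shape[1],3),np.uint8)
o[:a.shape[0],:a.shape[1]]=a;o[:b.shape[0],a.shape[1]:]=b
s=min(800/o.shape[1],600/o.shape[0]);cv2.imwrite("pics/hold_both.png",cv2.resize(o,None,fx=s,fy=s))
E
```

```text
(no output)
```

View pics/hold_both.png

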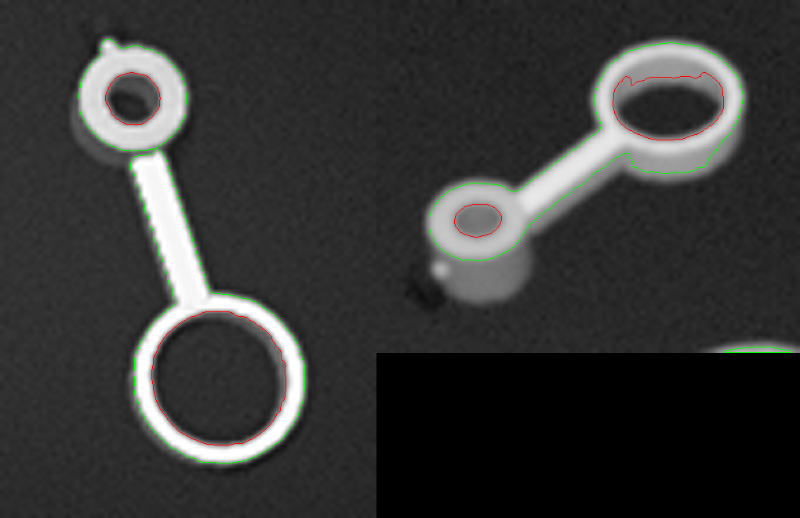

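Contours fit well: collar hole and ring hole in the top view are 0.160 m apart, as they must be. Next: the post top, stage and handle ends, triangulated.

```bash
python3 - <<'E'
from h import *
np.set_printoptions(precision=4,suppress=True)
T=ld("top0");S=ld("scene0")
print("collar tri",tri(T,(412.78,210.48),S,(261.06,228.31)))
a=np.array
o=[]
for f,(u0,v0,w,h) in((T,(205,195,60,115)),(S,(325,280,120,120))):
    c=cv2.resize(f["frame"][v0:v0+h,u0:u0+w,::-1],None,fx=5,fy=5,interpolation=cv2.INTER_CUBIC);o.append(c)
H=max(x.shape[0] for x in o);im=np.zeros((H,sum(x.shape[1] for x in o),3),np.uint8);x0=0
for x in o: im[:x.shape[0],x0:x0+x.shape[1]]=np.clip((x.astype(float)-60)*1.2,0,255);x0+=x.shape[1]
im=im[:600,:];print(im.shape)
s=min(1,800/im.shape[1]);im=cv2.resize(im,None,fx=s,fy=s);cv2.imwrite("pics/stand_both.png",im);print(s)
E
```

```text
collar tri (array([ 0.6174, -0.215 ,  0.0425]), np.float64(0.0010895110657079424))
(600, 900, 3)
0.8888888888888888
```

View pics/stand_both.png

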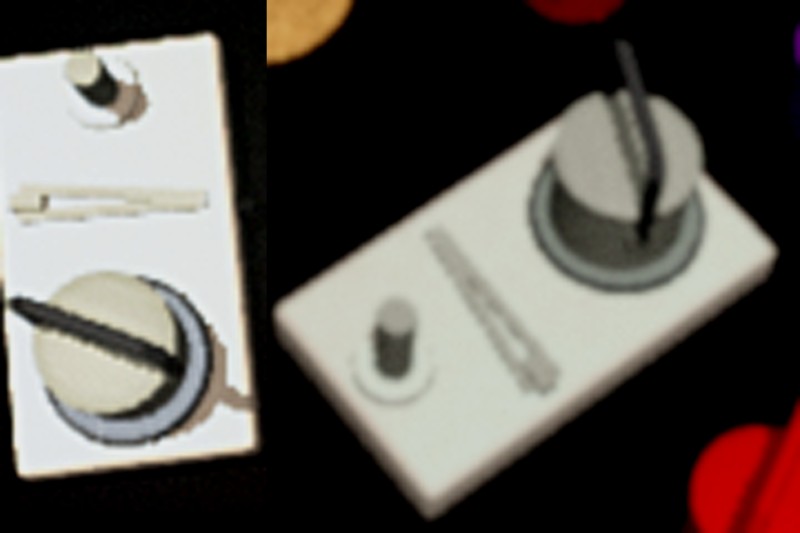

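```bash
python3 - <<'E'
from h import *
np.set_printoptions(precision=4,suppress=True)
T=ld("top0");S=ld("scene0")
for n,p,q,z in(("post",(223.7,210.6),(354.5,350.7),.1),("lid",(228.8,271.5),(406.3,315.1),.109),("mat",(337.34,245.01),(320.63,274.43),.004)):
    print(n,tri(T,p,S,q),onz(T,*p,z),onz(S,*q,z))
print("stageT",onz(T,232.2,274.7,.04))
from workcell import arm
o=arm.get_obs();print(Ro.from_rotvec(o["tcp_rot"]).as_matrix())
E
```

```text
post (array([0.6004, 0.268 , 0.0953]), np.float64(0.00021127577412472946)) [0.5993 0.2669 0.1   ] [0.6017 0.2701 0.1   ]
lid (array([0.4445, 0.2479, 0.1001]), np.float64(0.002448266931572637)) [0.4442 0.2454 0.109 ] [0.4475 0.2528 0.109 ]
mat (array([ 0.5323, -0.0193, -0.0005]), np.float64(0.0005715409282301691)) [ 0.5313 -0.0191  0.004 ] [ 0.534  -0.0167  0.004 ]
stageT [0.4452 0.2499 0.04  ]
[[-0.0007  0.4473 -0.8944]
 [ 0.0012 -0.8944 -0.4473]
 [-1.     -0.0014  0.0001]]
```

Both views agree to about 3 mm (scene minus top), so I average them. Post (.6005,.2685), pot handle (.447,.251) at 70° and mat (.5327,−.018). First I rise and turn the jaws across the handle.

Emit:
{"method": "step_arm", "body": {"plan": [[-15,0,0,-0.12,0,0,100],[-15,0,0,-0.12,0,0,100],[-15,0,0,-0.12,0,0,100],[-15,0,0,-0.12,0,0,100],[-15,0,0,-0.12,0,0,100]]}}

```text
clock: 0.52
position: [0.2778, -0.5553, 0.2793]
tcp_rot: [1.562, 0.954, -1.563]
contact_force: [-0.3, 1.0, 0.2]
opening: 0.0852
```

```bash
cat >> h.py <<'E'
def todo(pos,yawdeg):
    """remaining move in tool axes: mm and rad, target tool x down and y at yaw"""
    from workcell import arm
    o=arm.get_obs();R=Ro.from_rotvec(o["tcp_rot"]).as_matrix()
    a=np.radians(yawdeg);y=np.array([np.cos(a),np.sin(a),0]);x=np.array([0,0,-1.]);G=np.c_[x,y,np.cross(x,y)]
    d=R.T@(np.array(pos)-o["position"])*1000;w=Ro.from_matrix(R.T@G).as_rotvec()
    np.set_printoptions(precision=4,suppress=True)
    print("t",round(float(o["clock"]),2),"pos",o["position"],"yaw",np.degrees(np.arctan2(R[1,1],R[0,1])).round(2),"tilt",np.degrees(np.arccos(-R[2,0])).round(2),"F",o["contact_force"].round(1),"M",o["wrist_torque"].round(2),"open",round(float(o["opening"]),4))
    print("move mm",d.round(1),"rot",w.round(4),"dist",np.linalg.norm(d).round(1),"q",o["qpos"].round(2))
E
python3 -c "
from h import *
todo((.5,0,.27),-19.6)"
```

```text
t 0.52 pos [ 0.2778 -0.5553  0.2793] yaw -27.92 tilt 0.87 F [-0.3  1.   0.2] M [ 0.01 -0.01 -0.02] open 0.0852
move mm [  14.6  -63.5 -594.6] rot [-0.1452 -0.0085  0.0126] dist 598.2 q [ 1.12  0.37 -0.13  1.49  0.05  1.3   0.5 ]
```

Emit:
{"method": "step_arm", "body": {"plan": [[1,-4,-38,-0.05,0,0,100],[1,-4,-38,-0.05,0,0,100],[1,-4,-38,-0.05,0,0,100],[1,-4,-38,0,0,0,100],[1,-4,-38,0,0,0,100]]}}

```text
clock: 0.93
position: [0.3286, -0.3753, 0.2757]
tcp_rot: [1.451, 1.044, -1.457]
contact_force: [1.3, 0.5, 0.2]
opening: 0.0853
```

Emit:
{"method": "step_arm", "body": {"plan": [[1,-4,-38,0,0,0,100],[1,-4,-38,0,0,0,100],[1,-4,-38,0,0,0,100],[1,-4,-38,0,0,0,100],[1,-4,-38,0,0,0,100]]}}

```text
clock: 1.35
position: [0.371, -0.1795, 0.2703]
tcp_rot: [1.451, 1.045, -1.459]
contact_force: [1.6, -0.0, 0.2]
opening: 0.0857
```

```bash
python3 -c "
from h import *
todo((.447,.251,.24),-19.6)"
```

```text
t 1.35 pos [ 0.371  -0.1795  0.2703] yaw -19.24 tilt 0.78 F [ 1.6 -0.   0.2] M [-0.05 -0.03 -0.03] open 0.0857
move mm [  32.6  -69.6 -431.4] rot [ 0.0063 -0.0033  0.0132] dist 438.2 q [ 0.76  0.02 -0.43  1.95  0.    1.19 -0.  ]
```

Emit:
{"method": "step_arm", "body": {"plan": [[0,-4,-39,0,0,0.003,100],[0,-4,-39,0,0,0.003,100],[0,-4,-39,0,0,0.003,100],[0,-4,-39,0,0,0,100],[0,-4,-39,0,0,0,100]]}}

```text
clock: 1.77
position: [0.4148, 0.0206, 0.2707]
tcp_rot: [1.453, 1.033, -1.455]
contact_force: [1.2, 0.5, -0.4]
opening: 0.0852
```

Emit:
{"method": "step_arm", "body": {"plan": [[0,-8,-38,0,0,0,100],[0,-8,-38,0,0,0,100],[0,-8,-38,0,0,0,100],[0,-8,-38,0,0,0,100],[0,-8,-38,0,0,0,100]]}}

```text
clock: 2.18
position: [0.4392, 0.222, 0.2712]
tcp_rot: [1.456, 1.029, -1.455]
contact_force: [1.0, 0.1, -0.9]
opening: 0.0854
```

```bash
python3 -c "
from h import *
todo((.447,.251,.24),-19.6)"
```

```text
t 2.18 pos [0.4392 0.222  0.2712] yaw -19.52 tilt 0.04 F [ 1.   0.1 -0.9] M [ 0.01 -0.08  0.06] open 0.0854
move mm [ 31.2  -2.4 -29.9] rot [ 0.0015 -0.0007  0.0003] dist 43.3 q [ 0.16  0.23 -0.85  1.78  0.18  1.21 -1.08]
```

Emit:
{"method": "step_arm", "body": {"plan": [[16,-1,-15,0,0,0,100],[15,-1,-15,0,0,0,100],[0,0,0,0,0,0,100]]}}

```text
clock: 2.43
position: [0.4458, 0.2627, 0.2394]
tcp_rot: [1.453, 1.041, -1.446]
contact_force: [-0.6, -0.3, -0.3]
opening: 0.0855
```

```bash
python3 -c "
from h import *
from workcell import arm
todo((.447,.251,.20),-19.6)
for n in('top','scene'):
    f=arm.grab_frame(n);pickle.dump(f,open(f'/tmp/{n}1.pkl','wb'))
    p=proj(f,(.447,.251,.2)).astype(int);print(n,p)
    u,v=p;crop(f,max(0,u-50),max(0,v-60),100,120,5,f'pics/{n}1.png')
a=cv2.imread('pics/top1.png');b=cv2.imread('pics/scene1.png');cv2.imwrite('pics/b1.png',cv2.resize(np.hstack([a,b]),None,fx=.8,fy=.8))
"
```

```text
t 2.43 pos [0.4458 0.2627 0.2394] yaw -18.91 tilt 0.41 F [-0.6 -0.3 -0.3] M [ 0.02  0.02 -0.  ] open 0.0855
move mm [39.3  5.  10.9] rot [ 0.012  -0.0067  0.0024] dist 41.1 q [ 0.07  0.31 -0.85  1.78  0.24  1.16 -1.18]
top [218 264]
scene [410 293]
```

View pics/b1.png

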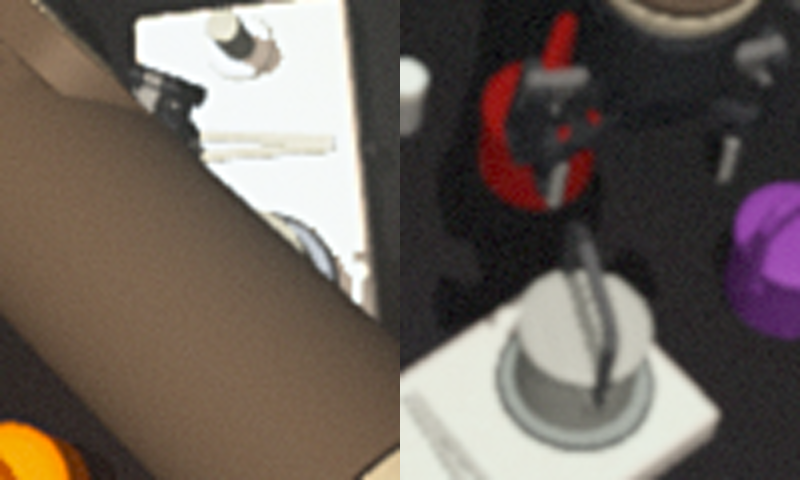

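```bash
python3 -c "
from h import *
f=ld('scene1')
for z in(.239,.252,.26): 
  for s in(-.0425,0,.0425): print(z,s,proj(f,(.4458+s*.946,.2627-s*.324,z)))
"
```

```text
0.239 -0.0425 [434.5564421  284.50853949]
0.239 0 [415.9862409  287.31125585]
0.239 0.0425 [397.28521006 290.13371774]
0.252 -0.0425 [435.43940305 281.16141041]
0.252 0 [416.72204027 283.97496457]
0.252 0.0425 [397.87174011 286.8085016 ]
0.26 -0.0425 [435.98987729 279.07467223]
0.26 0 [417.180789   281.89488754]
0.26 0.0425 [398.23744084 284.73523362]
```

Emit:
{"method": "step_arm", "body": {"plan": [[15,2,6,0.006,-0.003,0,100],[15,2,5,0.004,-0.003,0,100],[8,1,0,0,0,0,100],[0,0,0,0,0,0,100]]}}

```text
clock: 2.87
position: [0.4492, 0.2441, 0.2043]
tcp_rot: [1.46, 1.021, -1.458]
contact_force: [-0.9, -0.4, 0.6]
opening: 0.0854
```

```bash
python3 -c "
from h import *
todo((.447,.251,.143),-19.6)"
```

```text
t 2.87 pos [0.4492 0.2441 0.2043] yaw -19.87 tilt 0.19 F [-0.9 -0.4  0.6] M [ 0.01  0.07 -0.  ] open 0.0854
move mm [61.3 -4.6 -5.8] rot [-0.0048  0.0008 -0.0032] dist 61.7 q [ 0.08  0.33 -0.82  1.84  0.27  1.09 -1.2 ]
```

Emit:
{"method": "step_arm", "body": {"plan": [[18,-2,-2,-0.002,0,-0.002,100],[18,-1,-1,0,0,0,100],[12,0,0,0,0,0,100],[6,0,0,0,0,0,100],[0,0,0,0,0,0,100]]}}

```text
clock: 3.28
position: [0.4508, 0.2455, 0.1526]
tcp_rot: [1.466, 1.017, -1.457]
contact_force: [0.3, -0.6, 0.7]
opening: 0.0853
```

```bash
python3 -c "
from h import *
todo((.447,.251,.143),-19.6)"
```

```text
t 3.28 pos [0.4508 0.2455 0.1526] yaw -20.1 tilt 0.41 F [ 0.3 -0.6  0.7] M [ 0.01  0.06 -0.03] open 0.0853
move mm [ 9.6 -5.5 -3.8] rot [-0.0088 -0.0015 -0.007 ] dist 11.7 q [ 0.04  0.39 -0.8   1.9   0.34  0.99 -1.26]
```

Emit:
{"method": "step_arm", "body": {"plan": [[8,-5,-4,-0.005,0,-0.005,100],[3,-2,-2,-0.003,0,-0.002,60],[0,0,0,0,0,0,40],[0,0,0,0,0,0,40],[0,0,0,0,0,0,40]], "newtons": 25}}

```text
clock: 3.7
position: [0.4471, 0.2553, 0.143]
tcp_rot: [1.46, 1.029, -1.453]
contact_force: [0.5, -0.4, 0.4]
opening: 0.0384
```

```bash
python3 -c "
from h import *
from workcell import arm
todo((.447,.251,.143),-19.6)
for n in('top','scene'):
    f=arm.grab_frame(n);pickle.dump(f,open(f'/tmp/{n}1.pkl','wb'))
    p=proj(f,(.447,.251,.16)).astype(int);print(n,p)
    u,v=p;crop(f,max(0,u-30),max(0,v-35),60,70,10,f'pics/{n}2.png')
a=cv2.imread('pics/top2.png');b=cv2.imread('pics/scene2.png');cv2.imwrite('pics/b2.png',cv2.resize(np.hstack([a,b]),None,fx=.66,fy=.66))
"
```

```text
t 3.7 pos [0.4471 0.2553 0.143 ] yaw -19.6 tilt 0.23 F [ 0.5 -0.4  0.4] M [ 0.    0.03 -0.02] open 0.0384
move mm [0.  1.3 4.1] rot [-0.     -0.0037 -0.0013] dist 4.3 q [ 0.02  0.41 -0.79  1.9   0.35  0.97 -1.27]
top [222 267]
scene [408 302]
```

View pics/b2.png

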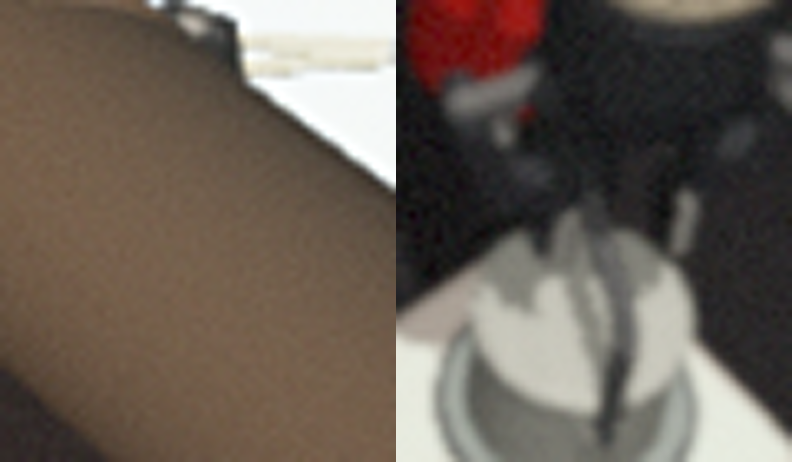

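The scene crop shows both fingers straddling the bar: finger midline ≈u 612, bar ≈u 605 in the crop, so about 2 mm off centre. I nudge and close.

Emit:
{"method": "step_arm", "body": {"plan": [[1,3,5,0,0,0,40],[1,1,2,0,0,0,25],[0,0,0,0,0,0,15],[0,0,0,0,0,0,0],[0,0,0,0,0,0,0]], "newtons": 40}}

```text
clock: 4.22
position: [0.4494, 0.248, 0.1435]
tcp_rot: [1.464, 1.029, -1.451]
contact_force: [-6.1, 0.6, 22.9]
opening: 0.0004
```

Emit:
{"method": "step_arm", "body": {"plan": [[0,0,0,0,0,0,0],[0,0,0,0,0,0,0],[0,0,0,0,0,0,0]], "newtons": 60}}

```text
clock: 4.47
position: [0.4501, 0.2491, 0.1452]
tcp_rot: [1.466, 1.028, -1.448]
contact_force: [0.3, 0.3, 0.3]
opening: 0.0
```

```bash
python3 -c "
from h import *
from workcell import arm
todo((.447,.251,.143),-19.6)
f=arm.grab_frame('scene');pickle.dump(f,open(f'/tmp/scene3.pkl','wb'))
crop(f,345,260,110,110,5,'pics/s3.png')
"
```

```text
t 4.47 pos [0.4501 0.2491 0.1452] yaw -19.62 tilt 0.61 F [0.3 0.3 0.3] M [ 0.05 -0.04  0.07] open 0.0
move mm [ 2.2 -3.5 -0.8] rot [-0.0003 -0.0092 -0.0053] dist 4.3 q [ 0.04  0.4  -0.8   1.91  0.34  0.97 -1.26]
```

View pics/s3.png

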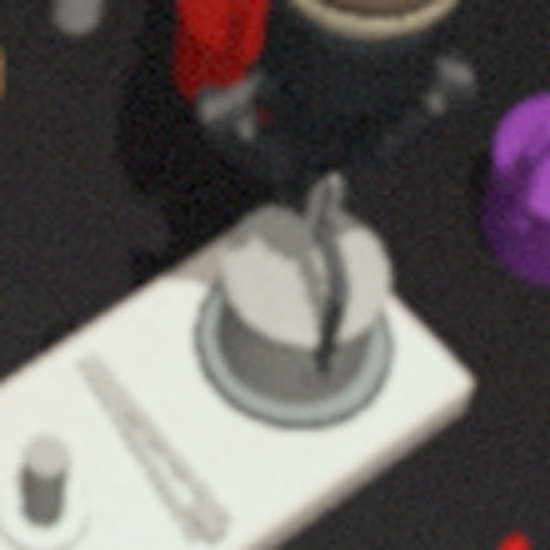

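The jaws shut to 0: the bar is not between them, with a brief 23 N upward force. I check where the bar and the tips lie now.

```bash
python3 -c "
from h import *
np.set_printoptions(precision=4,suppress=True)
f=ld('scene3');X=cloud(f)
print('tip proj',proj(f,(.4501,.2491,.1452)),'c',-f['R'].T@f['t'])
crop(f,375,275,60,60,10,'pics/s4.png')
g=cv2.cvtColor(f['frame'],cv2.COLOR_RGB2GRAY)
z=X[...,2]
print('z map region rows 290..330 cols 400..420 (mm)')
for v in range(284,336,3): print(v,' '.join('%4d'%(z[v,u]*1000) for u in range(394,432,2)))
"
```

```text
tip proj [406.1952 306.3059] c [0.9669 0.7874 1.2917]
z map region rows 290..330 cols 400..420 (mm)
284  255  232  229  256  256  251  269  265  263  252  251  254  255  261  221    1  237  238  243
287  245  240  220  224  219  238  252  248  250  221  237  250  245  244  223  236  231  234  233
290  238  239  233  224  223  217  241  235  239  223  235  233  232  218  224  221  220   -2    1
293  226  226  225  225  211  215  220  220  207  214  217  212    4   -3    1   -1    1    0    0
296   -2   -1    0  128  189  204  212  207  204  204  195   -3   -1    0    4   -2    0    0   -3
299    2    1    3  113  173  190  191  192  187  188  184   -1    2    1   -2   -3   -3    0    5
302    4  105  106  111  107  179  184  179  179  106   -1    0   -2    6    3   -1   -1    3    3
305  110  107  113  105  106  107  111  166  167  112  106  107    0    0    5    2    3    2   -1
308  105  108  109  109  109  106  106  162  163  161  107  107  107    5   -3    2   -2    0    1
311  104  102  106  110  107  108  106  110  162  162  109  111  112  104    0   -3   -2    1    3
314  111  
[... 401 characters left out ...]
107  107  109  107  109  121  122  121  105  103   84   44   38   35   38   34   -3
329   81   87   89   92   97   99  101  108  111   93   87   76   40   36   43   33   31   33   38Traceback (most recent call last):
  File "<string>", line 10, in <module>
    for v in range(284,336,3): print(v,' '.join('%4d'%(z[v,u]*1000) for u in range(394,432,2)))
                                       ~~~~~~~~^^^^^^^^^^^^^^^^^^^^^^^^^^^^^^^^^^^^^^^^^^^^^^^
  File "<string>", line 10, in <genexpr>
    for v in range(284,336,3): print(v,' '.join('%4d'%(z[v,u]*1000) for u in range(394,432,2)))
                                                ~~~~~^^~~~~~~~~~~~~
ValueError: cannot convert float NaN to integer
```

View pics/s4.png

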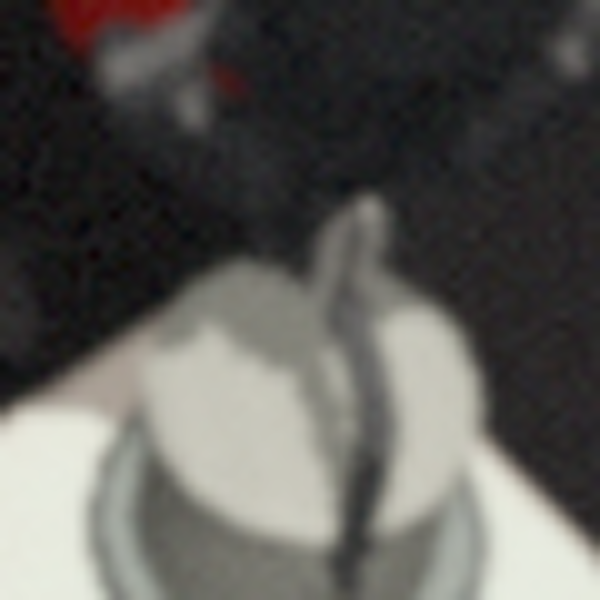

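Depth puts the lowest visible part of the fingers at z≈0.165–0.18, resting above the bar, while the reported TCP is 0.145. So the fingertips appear ~20 mm higher than the reported TCP. I lift clear and measure that offset in open view before trying again.

Emit:
{"method": "step_arm", "body": {"plan": [[-20,0,0,0,0,0,0],[-20,0,0,0,0,0,0],[-20,0,0,0,0,0,0],[-10,0,0,0,0,0,0],[0,0,0,0,0,0,0]]}}

```text
clock: 4.93
position: [0.4482, 0.2467, 0.2149]
tcp_rot: [1.461, 1.029, -1.454]
contact_force: [0.6, -0.4, 0.0]
opening: -0.0003
```

```bash
python3 -c "
from h import *
from workcell import arm
todo((.447,.251,.143),-19.6)
f=arm.grab_frame('scene');pickle.dump(f,open(f'/tmp/scene4.pkl','wb'))
o=arm.get_obs();p=o['position'];X=cloud(f);print(p,proj(f,p))
z=X[...,2]
u,v=proj(f,p).astype(int);crop(f,u-40,v-40,80,80,7,'pics/s5.png')
m=(abs(X[...,0]-p[0])<.05)&(abs(X[...,1]-p[1])<.04)&(z>.175)&(z<.3)
for a in np.arange(.18,.26,.006):
    k=m&(z>=a)&(z<a+.006);print(round(a,3),k.sum(),X[k].mean(0) if k.sum() else '', np.ptp(X[k]@np.r_[np.cos(np.radians(-19.6)),np.sin(np.radians(-19.6)),0]) if k.sum() else '')
"
```

```text
t 4.93 pos [0.4482 0.2467 0.2149] yaw -19.65 tilt 0.27 F [ 0.6 -0.4  0. ] M [0.   0.01 0.02] open -0.0003
move mm [71.9 -2.6 -3.4] rot [-0.0008 -0.0046 -0.0006] dist 72.0 q [ 0.09  0.32 -0.83  1.82  0.26  1.11 -1.18]
[0.448  0.2464 0.214 ] [409.6565 288.6888]
0.18 0  
0.186 0  
0.192 0  
0.198 0  
0.204 0  
0.21 0  
0.216 0  
0.222 0  
0.228 0  
0.234 0  
0.24 16 [0.4538 0.2532 0.244 ] 0.023926019975421764
0.246 16 [0.4526 0.2543 0.2491] 0.023367907812573085
0.252 23 [0.4545 0.2515 0.2551] 0.027713287192336344
0.258 25 [0.4526 0.2529 0.2613] 0.027659214064850113
```

View pics/s5.png

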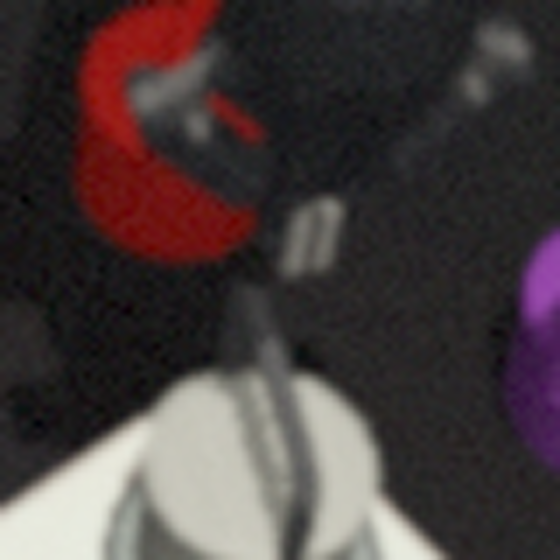

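```bash
python3 -c "
from h import *
np.set_printoptions(precision=4,suppress=True)
for n in('scene0','top0'):
    f=ld(n);X=cloud(f);p=np.array([.2793,-.5585,.2086]);print(n,proj(f,p))
    z=X[...,2];m=(abs(X[...,0]-p[0])<.08)&(abs(X[...,1]-p[1])<.08)&(z>.15)&(z<.4)
    for a in np.arange(.2,.3,.008):
        k=m&(z>=a)&(z<a+.008);print(round(a,3),k.sum(),X[k].mean(0) if k.sum() else '')
"
```

```text
scene0 [308.1834  79.9928]
0.2 0 
0.208 0 
0.216 0 
0.224 0 
0.232 0 
0.24 5 [ 0.2853 -0.5657  0.245 ]
0.248 26 [ 0.2813 -0.5521  0.2522]
0.256 36 [ 0.284  -0.556   0.2604]
0.264 31 [ 0.2811 -0.5537  0.268 ]
0.272 35 [ 0.2846 -0.561   0.2756]
0.28 24 [ 0.2903 -0.5645  0.2844]
0.288 51 [ 0.2847 -0.5548  0.2926]
0.296 86 [ 0.2787 -0.5481  0.3   ]
top0 [584.9913 343.7991]
0.2 0 
0.208 0 
0.216 0 
0.224 0 
0.232 0 
0.24 1 [ 0.2637 -0.5106  0.2436]
0.248 6 [ 0.2634 -0.5097  0.2523]
0.256 8 [ 0.2648 -0.5107  0.2596]
0.264 4 [ 0.2664 -0.5115  0.2679]
0.272 3 [ 0.2646 -0.509   0.2738]
0.28 2 [ 0.266  -0.5071  0.2864]
0.288 25 [ 0.2575 -0.4997  0.2932]
0.296 61 [ 0.2523 -0.4995  0.3004]
```

The tips are consistently 23–25 mm behind the reported TCP (start pose, here, and the contact all agree), so I use reported TCP z = 0.117 to grip the bar at 0.160. I check whether the pot moved.

```bash
python3 -c "
from h import *
np.set_printoptions(precision=4,suppress=True)
for n in('scene0','scene4'):
    f=ld(n);X=cloud(f);hsv=cv2.cvtColor(f['frame'],cv2.COLOR_RGB2HSV)
    reg=(X[...,2]>.155)&(X[...,2]<.175)&(abs(X[...,1]-.25)<.1)&(abs(X[...,0]-.45)<.1)&(hsv[...,1]<110)
    vs,us=np.nonzero(reg);Q=np.array([onz(f,u,v,.162) for u,v in zip(us,vs)])[:,:2]
    c=Q.mean(0);d=np.linalg.svd(Q-c)[2][0];t=(Q-c)@d
    print(n,len(Q),c+d*(t.min()+t.max())/2,np.ptp(t),np.degrees(np.arctan(d[1]/d[0])))
    k=X[...,2]
    reg=(k>.1)&(k<.118)&(abs(X[...,1]-.25)<.08)&(abs(X[...,0]-.45)<.08)
    print('lid mean',X[reg].mean(0),reg.sum(),np.median(k[reg]))
"
```

```text
scene0 133 [0.4487 0.2517] 0.08617681801907263 70.65979591112382
lid mean [0.4509 0.2489 0.1083] 671 0.10840241461118322
scene4 133 [0.4485 0.2508] 0.08358694436945485 70.05668147675898
lid mean [0.4507 0.2489 0.1083] 661 0.10826567351218833
```

Pot unmoved. Open, and descend to the right depth.

Emit:
{"method": "step_arm", "body": {"plan": [[0,-1,-3,0,-0.004,0,100],[0,0,0,0,0,0,100],[0,0,0,0,0,0,100],[0,0,0,0,0,0,100],[0,0,0,0,0,0,100]]}}

```text
clock: 5.4
position: [0.4465, 0.2485, 0.2095]
tcp_rot: [1.452, 1.028, -1.463]
contact_force: [0.4, -0.1, 0.4]
opening: 0.0608
```

Emit:
{"method": "step_arm", "body": {"plan": [[20,-1,-2,0,0,0,100],[20,-1,-2,0,0,0,100],[20,-1,-1,0,0,0,100],[15,0,0,0,0,0,100],[8,0,0,0,0,0,100]]}}

```text
clock: 5.82
position: [0.446, 0.2548, 0.1241]
tcp_rot: [1.455, 1.027, -1.46]
contact_force: [-0.1, -0.3, 0.7]
opening: 0.0854
```

```bash
python3 -c "
from h import *
todo((.4475,.25,.117),-19.7)"
```

```text
t 5.82 pos [0.446  0.2548 0.1241] yaw -19.67 tilt 0.18 F [-0.1 -0.3  0.7] M [-0.01  0.03  0.06] open 0.0854
move mm [7.1 3.1 4. ] rot [0.0005 0.0024 0.002 ] dist 8.7 q [ 0.    0.43 -0.78  1.92  0.37  0.94 -1.3 ]
```

Emit:
{"method": "step_arm", "body": {"plan": [[7,3,4,0,0.002,0.002,100],[1,0,0,0,0,0,60],[0,0,0,0,0,0,40],[0,0,0,0,0,0,35],[0,0,0,0,0,0,35]], "newtons": 25}}

```text
clock: 6.23
position: [0.4472, 0.249, 0.1147]
tcp_rot: [1.456, 1.027, -1.46]
contact_force: [-0.0, -0.1, 0.4]
opening: 0.0387
```

```bash
python3 -c "
from h import *
from workcell import arm
todo((.4475,.25,.117),-19.7)
f=arm.grab_frame('scene');pickle.dump(f,open('/tmp/scene5.pkl','wb'))
crop(f,370,260,80,80,7,'pics/s6.png')
X=cloud(f);z=X[...,2]
for v in range(280,326,3): print(v,' '.join('%4.0f'%(z[v,u]*1000) for u in range(388,436,2)))
"
```

```text
t 6.23 pos [0.4472 0.249  0.1147] yaw -19.68 tilt 0.14 F [-0.  -0.1  0.4] M [ 0.03 -0.05  0.02] open 0.0387
move mm [-2.4 -0.  -1. ] rot [0.0003 0.0017 0.0018] dist 2.6 q [ 0.01  0.44 -0.78  1.93  0.38  0.92 -1.3 ]
280   18   18   23  250  260  272  280  287  296  291  299  302  299  300  306  306  305  305  300  295  289  268  244  241
283    4   10  241  246  257  260  272  277  284  283  288  291  291  295  293  291  289  290  288  284  272  248  235  236
286  244  244  244  249  252  250  253  248  273  272  278  279  282  279  282  285  280  281  276  268  207  213  222  231
289  238  234  233    2  240  237  234  237  239  239  240  268  267  271  272  272  271  239   -1  191  197  205  215  224
292  233  230   -9   -3  197  207  222  226  231  235  237  220  221  217  218  227  222  225  190  196  195  206  208  206
295  223  225  188  192  191  206  206  223  224  222   -0    6    2    3  174  215  213  210  192  190  196  196  200    0
298  210  209  196  189  187  203  206  208  210  168  168    3    4    2  170  184  191  187  182   -3  184  184   -2    0
301  195  196  19
[... 398 characters left out ...]
  105  110  110  167  166  108  112  110  105   -1    1    1    1   -1   -1    6
313   38  107  106  105  109  109  114  111  112  113  107  164  163  108  110  111  104    0    4    0    5    1    1    0
316   38  109  108  109  107  111  110  112  110  109  107  157  157  105  108  110  107   -2    0   -4    0   -1   -1   -3
319   44  105  109  109  108  108  111  110  110  108  104  150  155  148  110  110  103   36   -0   -5   -2   -1    1    4
322   63   84  105  107  107  110  112  110  108  113  109  134  145  109  114  108  103   36   36    2    3    6    8   -1
325   58   76   87  102  103  103  107  108  108  109  107  129  127  107  107   89   39   39   34   36   38   -2   -1    1
```

View pics/s6.png

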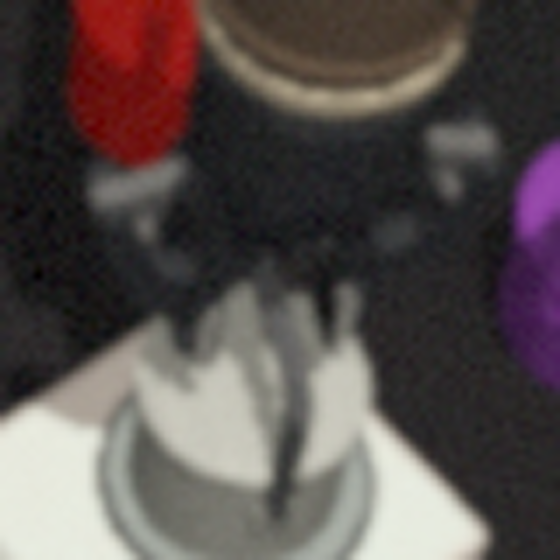

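The bar (z≈0.162, u≈409) now passes between the pads, whose tips are at z≈0.148. Close.

Emit:
{"method": "step_arm", "body": {"plan": [[0,0,0,0,0,0,25],[0,0,0,0,0,0,15],[0,0,0,0,0,0,8],[0,0,0,0,0,0,0],[0,0,0,0,0,0,0]], "newtons": 30}}

```text
clock: 6.7
position: [0.4479, 0.2494, 0.1163]
tcp_rot: [1.458, 1.026, -1.457]
contact_force: [0.7, -0.6, -2.5]
opening: 0.0088
```

Emit:
{"method": "step_arm", "body": {"plan": [[0,0,0,0,0,0,0],[0,0,0,0,0,0,0],[0,0,0,0,0,0,0]], "newtons": 70}}

```text
clock: 6.95
position: [0.4479, 0.2494, 0.1162]
tcp_rot: [1.458, 1.026, -1.457]
contact_force: [-0.0, 0.3, -0.4]
opening: 0.0078
```

```bash
python3 -c "
from h import *
todo((.4475,.25,.117),-19.7)"
```

```text
t 6.95 pos [0.4479 0.2494 0.1162] yaw -19.69 tilt 0.03 F [-0.   0.3 -0.4] M [ 0.04 -0.01  0.03] open 0.0078
move mm [-0.8 -0.6 -0.5] rot [ 0.0002  0.0002 -0.0004] dist 1.1 q [ 0.01  0.44 -0.78  1.93  0.38  0.92 -1.3 ]
```

Gripped (opening ≈8–9 mm on the 10 mm bar). Lift slowly.

Emit:
{"method": "step_arm", "body": {"plan": [[-4,0,0,0,0,0,0],[-8,0,0,0,0,0,0],[-12,0,0,0,0,0,0],[-12,0,0,0,0,0,0],[-12,0,0,0,0,0,0]]}}

```text
clock: 7.37
position: [0.446, 0.2485, 0.1658]
tcp_rot: [1.452, 1.028, -1.462]
contact_force: [1.0, 1.0, -2.2]
opening: 0.0079
```

Emit:
{"method": "step_arm", "body": {"plan": [[-12,0,0,0,0,0,0],[-12,0,0,0,0,0,0],[-12,0,0,0,0,0,0],[-8,0,0,0,0,0,0],[0,0,0,0,0,0,0]]}}

```text
clock: 7.78
position: [0.4469, 0.2502, 0.2197]
tcp_rot: [1.457, 1.028, -1.455]
contact_force: [0.4, -0.3, -1.9]
opening: 0.0079
```

```bash
python3 -c "
from h import *
from workcell import arm
todo((.5327,-.018,.22),-19.7)
f=arm.grab_frame('scene');pickle.dump(f,open('/tmp/scene6.pkl','wb'))
crop(f,320,230,130,130,5,'pics/s7.png')
f=arm.grab_frame('top');pickle.dump(f,open('/tmp/top6.pkl','wb'))
"
```

```text
t 7.78 pos [0.4469 0.2502 0.2197] yaw -19.57 tilt 0.08 F [ 0.4 -0.3 -1.9] M [ 0.07 -0.07 -0.  ] open 0.0079
move mm [ -0.3 170.7 224. ] rot [ 0.0023 -0.001  -0.0009] dist 281.6 q [ 0.08  0.32 -0.84  1.81  0.26  1.12 -1.19]
```

View pics/s7.png

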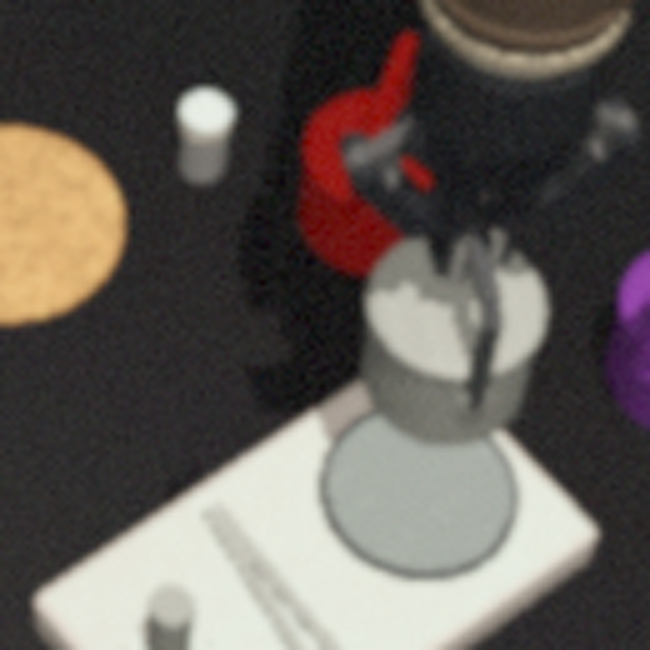

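The pot is lifted and hangs upright, with the whole stage (crop centre ≈(418,487)) visible. I carry it to the mat.

Emit:
{"method": "step_arm", "body": {"plan": [[0,8,10,0,0,0,0],[0,14,18,0,0,0,0],[0,14,18,0,0,0,0],[0,14,18,0,0,0,0],[0,14,18,0,0,0,0]]}}

```text
clock: 8.3
position: [0.476, 0.1531, 0.215]
tcp_rot: [1.446, 1.04, -1.452]
contact_force: [0.8, 0.5, -3.2]
opening: 0.0079
```

Emit:
{"method": "step_arm", "body": {"plan": [[0,14,18,0,0,0,0],[0,14,18,0,0,0,0],[0,14,18,0,0,0,0],[0,14,18,0,0,0,0],[0,8,10,0,0,0,0]]}}

```text
clock: 8.72
position: [0.5087, 0.0465, 0.2099]
tcp_rot: [1.441, 1.042, -1.461]
contact_force: [0.2, -0.4, -2.3]
opening: 0.008
```

```bash
python3 -c "
from h import *
todo((.5327,-.018,.22),-19.7)
f=ld('scene6');print(onz(f,403.7,327.4,.04))"
```

```text
t 8.72 pos [0.5087 0.0465 0.2099] yaw -18.98 tilt 0.78 F [ 0.2 -0.4 -2.3] M [-0.   -0.06  0.04] open 0.008
move mm [-10.4  43.5  53.2] rot [0.0126 0.0047 0.0127] dist 69.5 q [ 0.43  0.32 -0.76  1.82  0.24  1.11 -0.74]
[0.4429 0.248  0.04  ]
```

Emit:
{"method": "step_arm", "body": {"plan": [[-3,12,14,0.004,0.002,0.004,0],[-3,12,14,0.004,0.002,0.004,0],[-3,10,12,0.003,0.001,0.003,0],[-1,5,6,0,0,0,0],[0,0,0,0,0,0,0]]}}

```text
clock: 9.13
position: [0.5289, -0.0174, 0.2146]
tcp_rot: [1.455, 1.031, -1.469]
contact_force: [0.1, -0.3, -1.9]
opening: 0.0078
```

```bash
python3 -c "
from h import *
todo((.5327,-.018,.18),-19.7)"
```

```text
t 9.13 pos [ 0.5289 -0.0174  0.2146] yaw -19.94 tilt 0.59 F [ 0.1 -0.3 -1.9] M [ 0.02 -0.02  0.03] open 0.0078
move mm [34.6  4.1 -0.8] rot [-0.0041  0.0029  0.0099] dist 34.9 q [ 0.52  0.34 -0.72  1.78  0.24  1.13 -0.63]
```

Emit:
{"method": "step_arm", "body": {"plan": [[18,2,0,-0.002,0.002,0.005,0],[22,2,0,-0.001,0.001,0.003,0],[22,0,0,0,0,0,0],[20,0,0,0,0,0,0],[5,0,0,0,0,0,0]]}}

```text
clock: 9.55
position: [0.5317, -0.0144, 0.1243]
tcp_rot: [1.459, 1.03, -1.457]
contact_force: [-1.5, -0.3, -2.1]
opening: 0.008
```

```bash
python3 -c "
from h import *
from workcell import arm
todo((.5327,-.018,.08),-19.7)
for n in('top','scene'):
    f=arm.grab_frame(n);pickle.dump(f,open(f'/tmp/{n}7.pkl','wb'))
    u,v=proj(f,(.5327,-.018,.06)).astype(int);crop(f,u-45,v-55,90,110,4,f'pics/{n}7.png')
a=cv2.imread('pics/top7.png');b=cv2.imread('pics/scene7.png');cv2.imwrite('pics/b7.png',np.hstack([a,b]))
"
```

```text
t 9.55 pos [ 0.5317 -0.0144  0.1243] yaw -19.63 tilt 0.18 F [-1.5 -0.3 -2.1] M [-0.06  0.06 -0.  ] open 0.008
move mm [44.3  2.2  3.2] rot [ 0.0013 -0.0027  0.0017] dist 44.5 q [ 0.47  0.44 -0.69  1.88  0.33  0.94 -0.71]
```

View pics/b7.png

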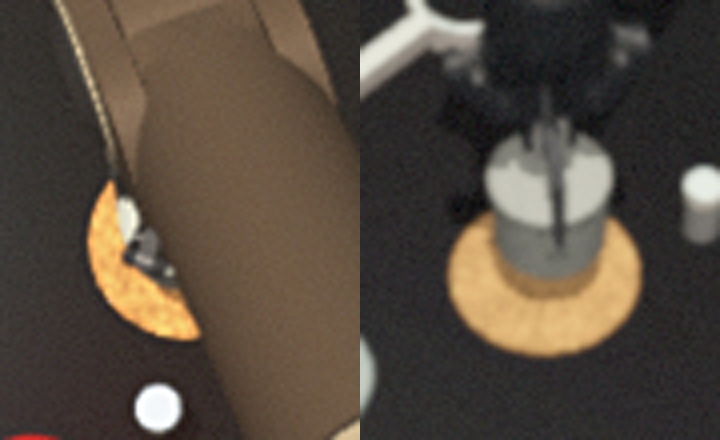

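The pot hangs upright above the middle of the mat (scene crop (548,215), mat (545,270)). I lower it.

Emit:
{"method": "step_arm", "body": {"plan": [[13,2,3,0,-0.002,0.001,0],[13,1,1,0,0,0,0],[8,0,0,0,0,0,0],[4,0,0,0,0,0,0],[0,0,0,0,0,0,0]]}}

```text
clock: 10.07
position: [0.5368, -0.0181, 0.088]
tcp_rot: [1.46, 1.025, -1.45]
contact_force: [-0.9, -0.1, -2.5]
opening: 0.0077
```

```bash
python3 -c "
from h import *
todo((.5327,-.018,.08),-19.7)"
```

```text
t 10.07 pos [ 0.5368 -0.0181  0.088 ] yaw -19.55 tilt 0.38 F [-0.9 -0.1 -2.5] M [-0.01  0.04  0.01] open 0.0077
move mm [ 8.  -4.   1.3] rot [ 0.0027 -0.0028 -0.0059] dist 9.0 q [ 0.45  0.49 -0.66  1.91  0.38  0.87 -0.74]
```

Emit:
{"method": "step_arm", "body": {"plan": [[4,-3,1,0.001,-0.002,-0.004,0],[3,-1,0,0,0,0,0],[1,0,0,0,0,0,0],[0,0,0,0,0,0,0]]}}

```text
clock: 10.4
position: [0.533, -0.0173, 0.0802]
tcp_rot: [1.459, 1.026, -1.454]
contact_force: [0.5, 0.4, -2.4]
opening: 0.0077
```

```bash
python3 -c "
from h import *
todo((.5327,-.018,.08),-19.7)"
```

```text
t 10.4 pos [ 0.533  -0.0173  0.0802] yaw -19.61 tilt 0.17 F [ 0.5  0.4 -2.4] M [0.04 0.03 0.06] open 0.0077
move mm [ 0.2 -0.   0.8] rot [ 0.0015 -0.0011 -0.0027] dist 0.8 q [ 0.45  0.49 -0.65  1.92  0.39  0.85 -0.75]
```

Not quite touching yet (still carrying the weight). A little lower, in 1 mm steps.

Emit:
{"method": "step_arm", "body": {"plan": [[1,0,0,0,0,0,0],[1,0,0,0,0,0,0],[0,0,0,0,0,0,0]]}}

```text
clock: 10.65
position: [0.5341, -0.0166, 0.0807]
tcp_rot: [1.46, 1.024, -1.452]
contact_force: [-0.0, -0.3, -1.8]
opening: 0.0075
```

Emit:
{"method": "step_arm", "body": {"plan": [[1,0,0,0,0,0,0],[0,0,0,0,0,0,0]]}}

```text
clock: 10.82
position: [0.5347, -0.0166, 0.0802]
tcp_rot: [1.46, 1.023, -1.45]
contact_force: [0.3, 0.5, -1.5]
opening: 0.0079
```

```bash
python3 -c "
from h import *
todo((.5327,-.018,.08),-19.7)"
```

```text
t 10.82 pos [ 0.5347 -0.0166  0.0802] yaw -19.6 tilt 0.42 F [ 0.3  0.5 -1.5] M [-0.    0.01  0.04] open 0.0079
move mm [ 0.2 -1.4  2. ] rot [ 0.0018 -0.0019 -0.007 ] dist 2.4 q [ 0.44  0.49 -0.65  1.92  0.39  0.85 -0.76]
```

Emit:
{"method": "step_arm", "body": {"plan": [[3,-2,1,0,-0.002,-0.006,0],[2,0,0,0,0,0,0],[0,0,0,0,0,0,0]]}}

```text
clock: 11.07
position: [0.536, -0.0155, 0.0809]
tcp_rot: [1.46, 1.021, -1.449]
contact_force: [0.8, -0.0, -2.6]
opening: 0.008
```

```bash
python3 -c "
from h import *
todo((.5327,-.018,.08),-19.7)"
```

```text
t 11.07 pos [ 0.536  -0.0155  0.0809] yaw -19.57 tilt 0.5 F [ 0.8 -0.  -2.6] M [ 0.   -0.05  0.03] open 0.008
move mm [ 0.9 -2.3  3.5] rot [ 0.0023 -0.0013 -0.0087] dist 4.3 q [ 0.44  0.49 -0.65  1.92  0.4   0.85 -0.76]
```

Emit:
{"method": "step_arm", "body": {"plan": [[5,-3,4,0,0,-0.008,0],[5,0,0,0,0,0,0]]}}

```text
clock: 11.23
position: [0.5386, -0.0138, 0.0799]
tcp_rot: [1.466, 1.022, -1.441]
contact_force: [-20.0, -4.2, 75.7]
opening: 0.0077
```

```bash
python3 -c "
from h import *
from workcell import arm
todo((.5327,-.018,.08),-19.7)
f=arm.grab_frame('scene');pickle.dump(f,open('/tmp/scene8.pkl','wb'))
crop(f,270,215,100,90,6,'pics/s8.png')"
```

```text
t 11.23 pos [ 0.5386 -0.0138  0.0799] yaw -19.45 tilt 0.89 F [-20.   -4.2  75.7] M [-0.9   3.9  -0.02] open 0.0077
move mm [-0.2 -4.2  5.9] rot [ 0.0043 -0.0078 -0.0135] dist 7.2 q [ 0.44  0.5  -0.65  1.92  0.4   0.84 -0.76]
```

View pics/s8.png

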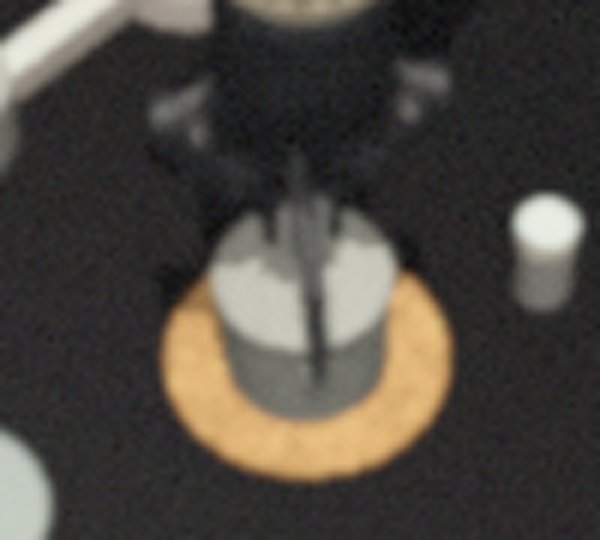

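It is on the mat now, but pressed with 76 N, so the earlier readings hid the contact. Relieve at once.

Emit:
{"method": "step_arm", "body": {"plan": [[-3,0,0,0,0,0,0]]}}

```text
clock: 11.37
position: [0.54, -0.014, 0.0846]
tcp_rot: [1.466, 1.019, -1.438]
contact_force: [-0.6, 0.6, -2.8]
opening: 0.0078
```

```bash
python3 -c "
from h import *
todo((.5327,-.018,.08),-19.7)"
```

```text
t 11.37 pos [ 0.54   -0.014   0.0846] yaw -19.44 tilt 1.09 F [-0.6  0.6 -2.8] M [0.   0.03 0.01] open 0.0078
move mm [ 4.5 -5.6  6.2] rot [ 0.0047 -0.0074 -0.0175] dist 9.5 q [ 0.44  0.49 -0.66  1.91  0.39  0.85 -0.75]
```

Emit:
{"method": "step_arm", "body": {"plan": [[-1,-6,6,0.004,-0.007,-0.018,0],[0,-2,2,0,0,-0.006,0],[0,0,0,0,0,0,0]]}}

```text
clock: 11.62
position: [0.5291, -0.0197, 0.0858]
tcp_rot: [1.455, 1.033, -1.463]
contact_force: [0.6, -0.3, -1.9]
opening: 0.0079
```

```bash
python3 -c "
from h import *
todo((.5327,-.018,.08),-19.7)"
```

```text
t 11.62 pos [ 0.5291 -0.0197  0.0858] yaw -19.67 tilt 0.44 F [ 0.6 -0.3 -1.9] M [ 0.01 -0.02  0.01] open 0.0079
move mm [ 5.8  2.9 -2.8] rot [0.0006 0.0002 0.0076] dist 7.1 q [ 0.46  0.49 -0.66  1.92  0.38  0.87 -0.74]
```

Emit:
{"method": "step_arm", "body": {"plan": [[3,1,-1,0,0,0.004,0],[1,0,0,0,0,0,0]]}}

```text
clock: 11.78
position: [0.5291, -0.0199, 0.0801]
tcp_rot: [1.456, 1.031, -1.463]
contact_force: [-4.5, 1.9, 19.0]
opening: 0.0075
```

```bash
python3 -c "
from h import *
todo((.5327,-.018,.08),-19.7)"
```

```text
t 11.78 pos [ 0.5291 -0.0199  0.0801] yaw -19.76 tilt 0.36 F [-4.5  1.9 19. ] M [0.45 0.89 0.02] open 0.0075
move mm [ 0.1  2.7 -3. ] rot [-0.001   0.0009  0.0062] dist 4.1 q [ 0.45  0.49 -0.65  1.92  0.39  0.86 -0.75]
```

Seated on the mat (19 N, z as computed, ~4 mm off centre). Release.

Emit:
{"method": "step_arm", "body": {"plan": [[0,0,0,0,0,0,12],[0,0,0,0,0,0,20],[0,0,0,0,0,0,35],[0,0,0,0,0,0,60],[0,0,0,0,0,0,100]], "newtons": 30}}

```text
clock: 12.2
position: [0.5284, -0.0197, 0.0779]
tcp_rot: [1.455, 1.034, -1.465]
contact_force: [0.0, -0.3, 0.2]
opening: 0.0525
```

```bash
python3 -c "
from h import *
from workcell import arm
todo((.5327,-.018,.20),-19.7)
f=arm.grab_frame('scene');pickle.dump(f,open('/tmp/scene9.pkl','wb'))
crop(f,270,215,100,90,6,'pics/s9.png')"
```

```text
t 12.2 pos [ 0.5284 -0.0197  0.0779] yaw -19.75 tilt 0.53 F [ 0.  -0.3  0.2] M [ 0.07  0.   -0.04] open 0.0525
move mm [-122.2    2.4   -3. ] rot [-0.0008  0.0007  0.0092] dist 122.2 q [ 0.45  0.5  -0.65  1.92  0.39  0.86 -0.75]
```

View pics/s9.png

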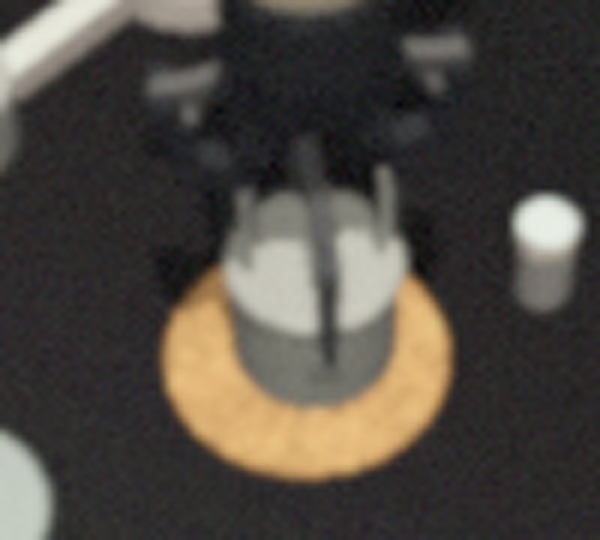

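The pot stands upright on the mat, base near its middle, with the fingers clear of the bar on both sides. I retreat straight up.

Emit:
{"method": "step_arm", "body": {"plan": [[-3,0,0,0,0,0,100],[-12,0,0,0,0,0,100],[-22,0,0,0,0,0,100],[-25,0,0,0,0,0,100],[-25,0,0,0,0,0.005,100]]}}

```text
clock: 12.67
position: [0.5258, -0.0197, 0.1654]
tcp_rot: [1.451, 1.037, -1.469]
contact_force: [1.4, -0.9, -0.5]
opening: 0.0855
```

Emit:
{"method": "step_arm", "body": {"plan": [[-25,0,0,0,0,0.004,100],[-20,0,0,0,0,0,100],[0,0,0,0.1,0,0,100],[0,8,30,0.12,0,0,100],[0,4,32,0.12,0,0,100]]}}

```text
clock: 13.08
position: [0.5123, -0.072, 0.2257]
tcp_rot: [1.697, 0.808, -1.682]
contact_force: [0.4, -0.3, -0.6]
opening: 0.0854
```

```bash
python3 -c "
from h import *
from workcell import arm
todo((.565,-.2303,.15),-73.2)"
```

```text
t 13.08 pos [ 0.5123 -0.072   0.2257] yaw -38.9 tilt 0.48 F [ 0.4 -0.3 -0.6] M [-0.06  0.02  0.02] open 0.0854
move mm [ 75.4 140.2  90.7] rot [ 0.5986 -0.0084 -0.0008] dist 183.2 q [ 0.59  0.28 -0.65  1.81  0.18  1.11 -0.8 ]
```

Emit:
{"method": "step_arm", "body": {"plan": [[5,22,14,0.12,0,0,100],[5,22,10,0.12,0,0,100],[5,22,6,0.12,0,0,100],[5,22,3,0.12,0,0,100],[5,20,0,0.08,0,0,100]]}}

```text
clock: 13.5
position: [0.5524, -0.186, 0.2097]
tcp_rot: [2.072, 0.311, -2.04]
contact_force: [1.0, 0.5, 0.5]
opening: 0.0858
```

```bash
python3 -c "
from h import *
from workcell import arm
todo((.565,-.2303,.12),-73.2)"
```

```text
t 13.5 pos [ 0.5524 -0.186   0.2097] yaw -72.58 tilt 0.91 F [1.  0.5 0.5] M [-0.04  0.01  0.03] open 0.0858
move mm [90.  45.5  2.5] rot [ 0.0108 -0.0148 -0.0059] dist 100.9 q [ 0.61  0.37 -0.48  1.69  0.19  1.11 -1.19]
```

Emit:
{"method": "step_arm", "body": {"plan": [[15,16,1,0.006,-0.007,-0.004,100],[16,14,1,0.004,-0.005,-0.002,100],[16,6,0,0,0,0,100],[14,0,0,0,0,0,100],[0,0,0,0,0,0,100]]}}

```text
clock: 13.92
position: [0.5639, -0.229, 0.1523]
tcp_rot: [2.078, 0.289, -2.061]
contact_force: [-0.7, 0.4, -0.5]
opening: 0.0855
```

```bash
python3 -c "
from h import *
from workcell import arm
todo((.565,-.2303,.10),-73.2)
for n in('top','scene'):
    f=arm.grab_frame(n);pickle.dump(f,open(f'/tmp/{n}10.pkl','wb'))
    cv2.imwrite(f'pics/{n}10.png',f['frame'][:,:,::-1])
t=ld('top10');s=ld('scene10')
crop(t,360,170,130,150,3,'pics/a.png');crop(s,235,120,130,150,3,'pics/b.png')
cv2.imwrite('pics/b10.png',np.hstack([cv2.imread('pics/a.png'),cv2.imread('pics/b.png')]))
"
```

```text
t 13.92 pos [ 0.5639 -0.229   0.1523] yaw -73.91 tilt 0.5 F [-0.7  0.4 -0.5] M [0.02 0.04 0.05] open 0.0855
move mm [52.3  1.4 -0.3] rot [-0.0124 -0.0077 -0.0041] dist 52.3 q [ 0.63  0.47 -0.44  1.69  0.23  1.03 -1.18]
```

View pics/b10.png

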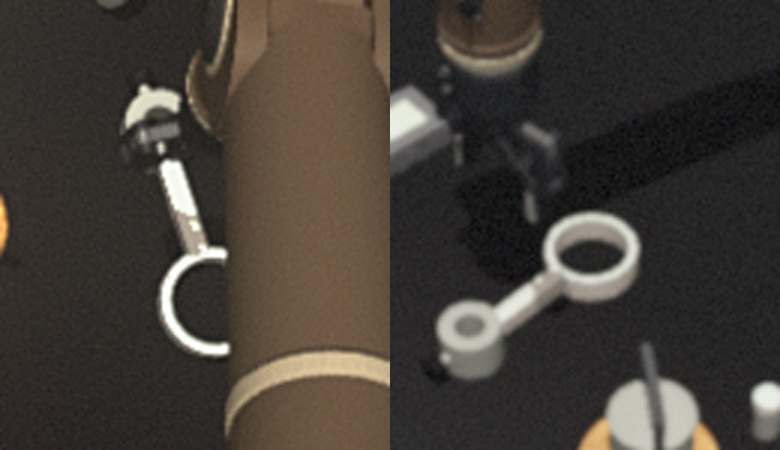

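View pics/top10.png

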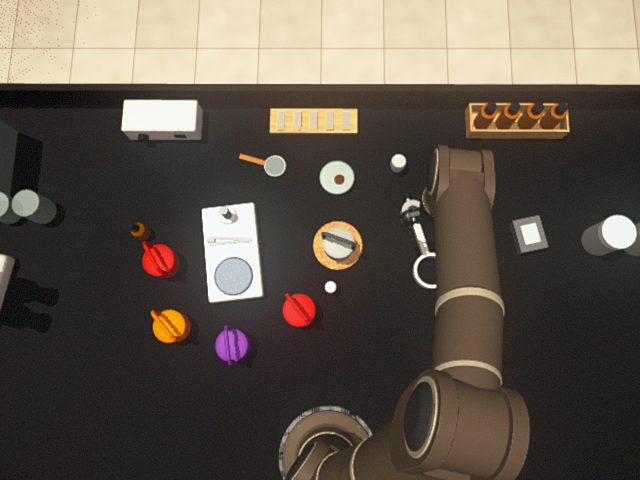

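The top view shows the pot on the mat at (338,242), with the stage (233,276) and post (226,212) now free. I measure both from this picture and descend over the bar.

```bash
python3 - <<'E'
from h import *
np.set_printoptions(precision=4,suppress=True)
def stage(f,guess):
    g=cv2.GaussianBlur(f["frame"],(3,3),0).astype(int)
    hsv=cv2.cvtColor(f["frame"],cv2.COLOR_RGB2HSV)
    u0,v0=[int(x) for x in proj(f,guess)]
    V=cv2.cvtColor(f["frame"],cv2.COLOR_RGB2GRAY)
    m=np.zeros(V.shape,np.uint8);m[v0-30:v0+31,u0-30:u0+31]=1
    c=cv2.resize(V[v0-30:v0+31,u0-30:u0+31],None,fx=6,fy=6,interpolation=cv2.INTER_CUBIC)
    out=[]
    for th in (185,195,205):
        b=(c<th).astype(np.uint8)
        n,l,s,ce=cv2.connectedComponentsWithStats(b)
        k=l[183,183]
        cn,_=cv2.findContours((l==k).astype(np.uint8),0,1);x=max(cn,key=cv2.contourArea)
        e=cv2.fitEllipse(cv2.convexHull(x));ctr=((e[0][0]-2.5)/6+u0-30,(e[0][1]-2.5)/6+v0-30)
        print(th,np.round(ctr,2),np.array(e[1])/6,onz(f,*ctr,.04),s[k,4]/36)
for n in("top10","scene10"):
    f=ld(n);print(n);stage(f,(.445,.249,.04))
    X=cloud(f);k=X[...,2]
    reg=(k>.092)&(k<.112)&(abs(X[...,1]-.268)<.04)&(abs(X[...,0]-.6)<.05);vs,us=np.nonzero(reg);p=(us.mean(),vs.mean());print(" post",p,onz(f,*p,.1),len(us))
    reg=(k>.063)&(k<.083)&(abs(X[...,1]+.018)<.06)&(abs(X[...,0]-.53)<.06);cn,_=cv2.findContours(reg.astype(np.uint8),0,1);h=cv2.convexHull(np.vstack(cn))[:,0]
    W=np.array([onz(f,u,v,.073)[:2] for u,v in h],np.float32);print(" potlid",cv2.minEnclosingCircle(W))
    reg=(k>.115)&(k<.145)&(abs(X[...,1]+.018)<.06)&(abs(X[...,0]-.53)<.06);print(" handle z",np.median(k[reg]),X[reg].mean(0))
t,s=ld("top10"),ld("scene10")
crop(t,200,195,70,115,5,"pics/a.png");crop(s,320,280,125,115,5,"pics/b.png")
im=np.hstack([cv2.imread('pics/a.png'),cv2.imread('pics/b.png')]);cv2.imwrite("pics/st.png",cv2.resize(im,None,fx=.8,fy=.8))
E
```

```text
top10
185 [231.94 270.29] [63.552  89.9612] [0.4566 0.251  0.04  ] 2744.5833333333335
195 [231.4  270.09] [70.3672 75.8134] [0.4571 0.2524 0.04  ] 2687.0555555555557
205 [233.23 275.85] [38.5434 39.7288] [0.4423 0.2471 0.04  ] 1108.388888888889
 post (np.float64(223.1639344262295), np.float64(210.55737704918033)) [0.5994 0.2683 0.1   ] 61
 potlid ((0.5224738121032715, -0.020568320527672768), 0.04281461983919144)
 handle z 0.12681570582328833 [ 0.5245 -0.0218  0.1266]
scene10
185 [403.2  328.17] [34.969  40.5023] [0.4452 0.2493 0.04  ] 1106.4166666666667
195 [403.22 328.12] [35.4004 40.975 ] [0.4451 0.2492 0.04  ] 1133.4722222222222
205 [403.29 328.09] [35.9871 41.4949] [0.4449 0.2492 0.04  ] 1163.9722222222222
 post (np.float64(353.3766233766234), np.float64(351.0779220779221)) [0.6045 0.2696 0.1   ] 77
 potlid ((0.5311145782470703, -0.019464295357465744), 0.04899338260293007)
 handle z 0.1277629741792213 [ 0.5313 -0.0141  0.1276]
```

View pics/st.png

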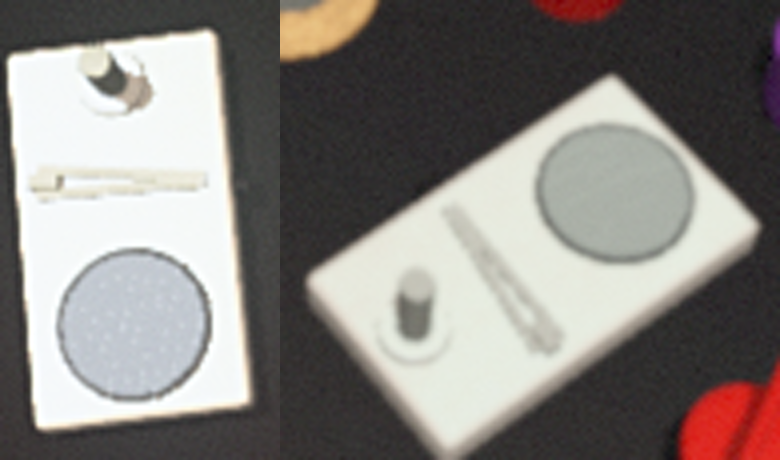

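Emit:
{"method": "step_arm", "body": {"plan": [[14,1,0,-0.01,-0.006,-0.003,100],[16,0,0,-0.003,0,0,100],[16,0,0,0,0,0,100],[16,0,0,0,0,0,100],[0,0,0,0,0,0,100]]}}

```text
clock: 14.43
position: [0.5704, -0.2288, 0.097]
tcp_rot: [2.071, 0.304, -2.043]
contact_force: [-0.4, 0.2, 0.2]
opening: 0.0852
```

```bash
python3 -c "
from h import *
from workcell import arm
todo((.565,-.2303,-.018),-73.2)"
```

```text
t 14.43 pos [ 0.5704 -0.2288  0.097 ] yaw -72.81 tilt 0.89 F [-0.4  0.2  0.2] M [ 0.03  0.07 -0.02] open 0.0852
move mm [114.9  -1.2   7. ] rot [ 0.0069 -0.0127 -0.0088] dist 115.1 q [ 0.61  0.54 -0.43  1.73  0.27  0.92 -1.2 ]
```

Stage averages (.4437,.2482) and post (.602,.269): 0.16 apart at 7.5°, as they must be. The pot's handle top is at 0.127 on the mat (expected 0.129), about 5 mm off the mat's centre. I continue the descent.

Emit:
{"method": "step_arm", "body": {"plan": [[14,-1,5,0.005,-0.012,-0.008,100],[16,0,2,0,-0.004,-0.002,100],[16,0,0,0,0,0,100],[16,0,0,0,0,0,100],[0,0,0,0,0,0,100]]}}

```text
clock: 14.85
position: [0.5653, -0.2298, 0.0341]
tcp_rot: [2.06, 0.308, -2.062]
contact_force: [-0.6, 0.3, -0.0]
opening: 0.0853
```

```bash
python3 -c "
from h import *
from workcell import arm
todo((.565,-.2303,-.018),-73.2)
f=arm.grab_frame('scene');pickle.dump(f,open('/tmp/scene11.pkl','wb'));f2=arm.grab_frame('top');pickle.dump(f2,open('/tmp/top11.pkl','wb'))
crop(f,240,170,90,90,4,'pics/a.png');crop(f2,385,185,80,90,4,'pics/b.png')
cv2.imwrite('pics/b11.png',np.hstack([cv2.imread('pics/a.png'),cv2.imread('pics/b.png')]))
X=cloud(f);z=X[...,2]
o=arm.get_obs()['position'];m=(abs(X[...,0]-o[0])<.07)&(abs(X[...,1]-o[1])<.09)
"
```

```text
t 14.85 pos [ 0.5653 -0.2298  0.0341] yaw -72.97 tilt 0.07 F [-0.6  0.3 -0. ] M [-0.05  0.06  0.04] open 0.0853
move mm [52.1  0.3  0.3] rot [ 0.004   0.0009 -0.0009] dist 52.1 q [ 0.59  0.62 -0.4   1.77  0.31  0.82 -1.23]
```

View pics/b11.png

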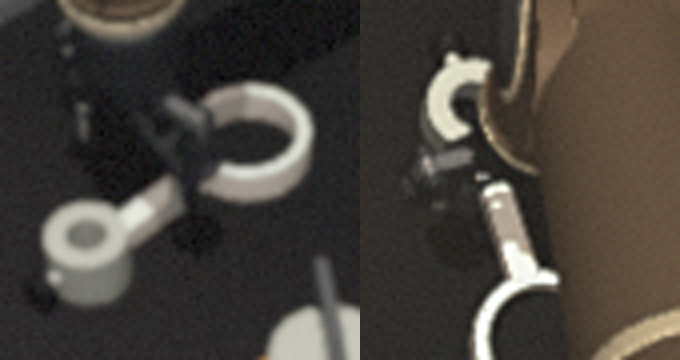

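The fingers come down on both sides of the bar. I continue down, slower at the end.

Emit:
{"method": "step_arm", "body": {"plan": [[12,0,0,0.003,0,0,100],[12,0,0,0,0,0,100],[9,0,0,0,0,0,100],[4,0,0,0,0,0,100],[0,0,0,0,0,0,100]]}}

```text
clock: 15.37
position: [0.5694, -0.231, -0.0006]
tcp_rot: [2.068, 0.3, -2.054]
contact_force: [-1.0, -0.1, 0.2]
opening: 0.085
```

```bash
python3 -c "
from h import *
todo((.565,-.2303,-.018),-73.2)"
```

```text
t 15.37 pos [ 0.5694 -0.231  -0.0006] yaw -73.16 tilt 0.49 F [-1.  -0.1  0.2] M [-0.04  0.06 -0.02] open 0.085
move mm [17.4 -2.   4.1] rot [ 0.0007 -0.006  -0.006 ] dist 18.0 q [ 0.58  0.66 -0.38  1.78  0.34  0.75 -1.26]
```

Emit:
{"method": "step_arm", "body": {"plan": [[7,-1,3,0,-0.005,-0.005,100],[5,0,2,0,-0.002,-0.001,100],[2,0,0,0,0,0,100],[0,0,0,0,0,0,100]]}}

```text
clock: 15.7
position: [0.5638, -0.2316, -0.0162]
tcp_rot: [2.061, 0.306, -2.066]
contact_force: [0.0, 0.2, 0.4]
opening: 0.0853
```

```bash
python3 -c "
from h import *
from workcell import arm
todo((.565,-.2303,-.018),-73.2)
f=arm.grab_frame('scene');pickle.dump(f,open('/tmp/scene12.pkl','wb'))
crop(f,240,180,90,80,7,'pics/s12.png')
X=cloud(f);z=X[...,2]
for v in range(196,236,2): print(v,' '.join('%4.0f'%(z[v,u]*1000) for u in range(254,302,2)))
"
```

```text
t 15.7 pos [ 0.5638 -0.2316 -0.0162] yaw -73.16 tilt 0.13 F [0.  0.2 0.4] M [-0.01 -0.05  0.01] open 0.0853
move mm [ 1.8 -0.9 -1.5] rot [0.0007 0.0021 0.0008] dist 2.5 q [ 0.57  0.69 -0.37  1.79  0.35  0.73 -1.26]
196    2   95   90  149  163  167  166  173  173  172  171  174  168  165  162  152  143   -2   28   30   16   21   13   17
198   -5   86   76  145  155  158  162  163  168  164  167  163  161  160  155  143   -3   31   30   17   14    7    7   10
200    3   71   76   74  148  152  152  151  155  158  159  157  151  146  148  138   -2   31   21    9    6    2   -1    0
202    0   67   55   71   88  140  147  150  149  148  151  152  147  141  135  134   30   23    9   -0    4   -3    3   -2
204    4    2    5   73   89   98  109  143  140  138  141  141  136  133  131  124   30   26   -1   -1    4    1   -0   -1
206    2    3    2   66   78   85   57   89  101  119  116  115  127  130  122  116   11   27    4   -2    4   -4    5   -4
208    1    0    1    4   56   48   47   46   82  109  111  106  118  117  119  119  122   34  123  118    1    9    1   -3
210   -3    3   -
[... 894 characters left out ...]
   45   33   31   27   18   14    0   64   65   81   77   70   81    6    2    0
226   45   45   37   39   38   37   49   44   39   31   25   21   10   -0    0   56   55   74   74   -3    6   -1   -0    8
228   41   42   30   26   27   28   39   43   50   23   17   11    2   -2   -4   46   47   46   35   -3   -0   -5    0    3
230   42   30   26   16   20   18   45   42   48   12    3    4   -5    3    2   32   39   32   -0    5   -0   -0    1   -0
232   50   51   42   43   40   50   40   44   39   -1   -3   -2    2    2    4   23   25    2    6    1    2   -0    5   -2
234   41   45   39   50   50   47   42   40   35    6    3   -3    1    2    1    1    2   -1    1   -2    0   -2   -0    5
```

View pics/s12.png

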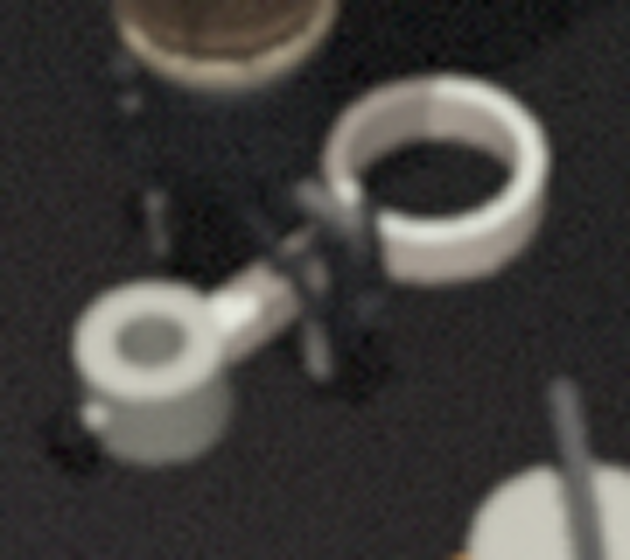

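Open tips sit at z≈0.02 on both sides of the bar, as the offset predicts. Down 4 mm more, then close.

Emit:
{"method": "step_arm", "body": {"plan": [[4,-1,-1,0,0.002,0,100],[1,0,0,0,0,0,100],[0,0,0,0,0,0,60]]}}

```text
clock: 16.0
position: [0.5652, -0.2304, -0.0208]
tcp_rot: [2.065, 0.305, -2.062]
contact_force: [0.2, 0.4, 0.1]
opening: 0.0757
```

```bash
python3 -c "
from h import *
todo((.565,-.2303,-.020),-73.2)"
```

```text
t 16.0 pos [ 0.5652 -0.2304 -0.0208] yaw -73.17 tilt 0.08 F [0.2 0.4 0.1] M [-0.02 -0.    0.  ] open 0.0757
move mm [-0.8 -0.2  0.2] rot [ 0.0005 -0.0014 -0.0001] dist 0.8 q [ 0.57  0.69 -0.37  1.79  0.35  0.72 -1.26]
```

Emit:
{"method": "step_arm", "body": {"plan": [[0,0,0,0,0,0,40],[0,0,0,0,0,0,30],[0,0,0,0,0,0,10],[0,0,0,0,0,0,0]], "newtons": 30}}

```text
clock: 16.33
position: [0.5656, -0.2304, -0.0203]
tcp_rot: [2.066, 0.305, -2.061]
contact_force: [-0.2, 0.5, -0.1]
opening: 0.0256
```

Emit:
{"method": "step_arm", "body": {"plan": [[0,0,0,0,0,0,0],[0,0,0,0,0,0,0],[0,0,0,0,0,0,0]], "newtons": 90}}

```text
clock: 16.58
position: [0.5658, -0.2305, -0.0199]
tcp_rot: [2.066, 0.305, -2.061]
contact_force: [0.4, 0.5, -0.1]
opening: 0.0164
```

```bash
python3 -c "
from h import *
todo((.565,-.2303,-.020),-73.2)"
```

```text
t 16.58 pos [ 0.5658 -0.2305 -0.0199] yaw -73.16 tilt 0.14 F [ 0.4  0.5 -0.1] M [ 0.03  0.   -0.  ] open 0.0164
move mm [ 0.1 -0.4  0.7] rot [ 0.0006 -0.0023 -0.0009] dist 0.8 q [ 0.57  0.69 -0.37  1.79  0.35  0.72 -1.26]
```

Gripped (16.4 mm on the 18 mm bar, no side force). A slow lift, checking the moment and level.

Emit:
{"method": "step_arm", "body": {"plan": [[-3,0,0,0,0,0,0],[-4,0,0,0,0,0,0],[-6,0,0,0,0,0,0],[-6,0,0,0,0,0,0],[0,0,0,0,0,0,0]]}}

```text
clock: 17.0
position: [0.5627, -0.2298, -0.0018]
tcp_rot: [2.061, 0.308, -2.068]
contact_force: [0.0, 0.2, -6.0]
opening: 0.0166
```

```bash
cat >> h.py <<'E'
def hold(f,z0,g):
    """z of collar top, ring top, per depth; g=(collar xy, ring xy) guesses, z0 underside guess"""
    X=cloud(f);k=X[...,2];out=[]
    for (c,hh,r) in((g[0],.044,.03),(g[1],.028,.046)):
        d=np.hypot(X[...,0]-c[0],X[...,1]-c[1])
        reg=(d<r+.012)&(abs(k-z0-hh)<.012)
        P=X[reg];out.append((len(P),P.mean(0),np.median(P[:,2])))
    return out
E
python3 -c "
from h import *
from workcell import arm
todo((.565,-.2303,.10),-73.2)
f=arm.grab_frame('scene');pickle.dump(f,open('/tmp/scene13.pkl','wb'))
crop(f,240,170,90,80,7,'pics/s13.png')
for nm in('scene0','scene13'):print(nm,hold(ld(nm),0 if nm=='scene0' else .02,((.6174,-.2144),(.4643,-.2606))))
"
```

```text
t 17.0 pos [ 0.5627 -0.2298 -0.0018] yaw -73.16 tilt 0.23 F [ 0.   0.2 -6. ] M [-0.04 -0.06  0.05] open 0.0166
move mm [-101.9    0.9   -1.8] rot [0.0008 0.0029 0.0029] dist 101.9 q [ 0.58  0.66 -0.38  1.79  0.34  0.76 -1.25]
scene0 [(280, array([ 0.6196, -0.212 ,  0.0425]), np.float64(0.04305279121758469)), (336, array([ 0.4687, -0.2593,  0.0258]), np.float64(0.026392151458168842))]
scene13 [(265, array([ 0.6176, -0.2118,  0.0614]), np.float64(0.06193837514226908)), (311, array([ 0.465 , -0.2581,  0.0452]), np.float64(0.04605642044163462))]
```

View pics/s13.png

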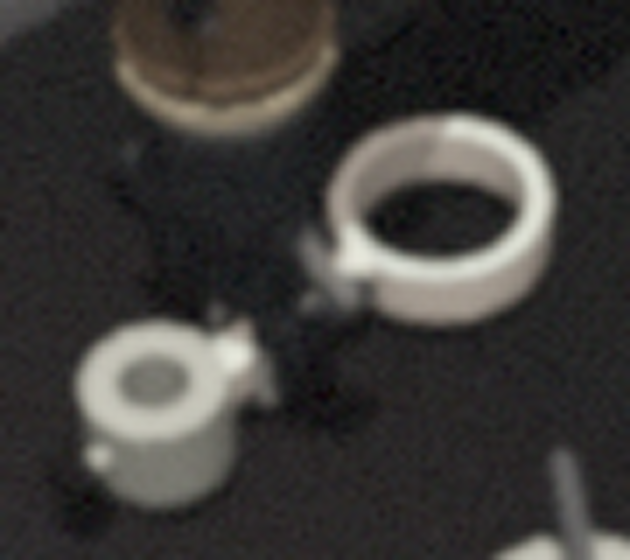

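Level: collar and ring both rose 19 mm, and the wrist moment is ~0. I lift higher.

Emit:
{"method": "step_arm", "body": {"plan": [[-10,0,0,0,0,0,0],[-18,0,0,0,0.001,0.001,0],[-22,0,0,0,0,0,0],[-22,0,0,0,0,0,0],[-22,0,0,0,0,0,0]]}}

```text
clock: 17.47
position: [0.5581, -0.2283, 0.0912]
tcp_rot: [2.053, 0.315, -2.08]
contact_force: [-0.1, -0.1, -5.4]
opening: 0.0168
```

Emit:
{"method": "step_arm", "body": {"plan": [[-22,0,0,0,0,0,0],[-20,0,0,0,0,0,0],[-14,0,0,0,0,0,0],[-6,0,0,0,0,0,0],[0,0,0,0,0,0,0]]}}

```text
clock: 17.88
position: [0.5604, -0.2285, 0.1644]
tcp_rot: [2.058, 0.311, -2.07]
contact_force: [0.7, 0.0, -6.0]
opening: 0.0164
```

```bash
python3 -c "
from h import *
todo((.549,.262,.16),-82.5)"
```

```text
t 17.88 pos [ 0.5604 -0.2285  0.1644] yaw -73.07 tilt 0.39 F [ 0.7  0.  -6. ] M [-0.02 -0.07 -0.05] open 0.0164
move mm [   5.8 -472.6 -132. ] rot [0.1647 0.0055 0.0041] dist 490.7 q [ 0.64  0.46 -0.45  1.67  0.22  1.07 -1.16]
```

Now I carry it level over the pot (underside ≈0.18, pot top 0.129) to the stand, in smooth rows.

Emit:
{"method": "step_arm", "body": {"plan": [[0,-10,-3,0,0.003,0.002,0],[0,-18,-5,0.008,0.002,0.002,0],[0,-22,-6,0.008,0,0,0],[0,-22,-6,0.008,0,0,0],[0,-22,-6,0.008,0,0,0]]}}

```text
clock: 18.3
position: [0.555, -0.1321, 0.1595]
tcp_rot: [2.081, 0.265, -2.093]
contact_force: [0.4, 1.2, -5.3]
opening: 0.0168
```

```bash
python3 -c "
from h import *
todo((.549,.262,.16),-82.5)"
```

```text
t 18.3 pos [ 0.555  -0.1321  0.1595] yaw -75.55 tilt 0.35 F [ 0.4  1.2 -5.3] M [ 0.05 -0.05  0.02] open 0.0168
move mm [  -0.8 -383.1  -92.5] rot [0.1214 0.006  0.0003] dist 394.1 q [ 0.51  0.41 -0.47  1.76  0.22  1.03 -1.36]
```

Emit:
{"method": "step_arm", "body": {"plan": [[-1,-22,-6,0.008,0.002,0,0],[-1,-22,-6,0.008,0.002,0,0],[-1,-22,-6,0.008,0,0,0],[-1,-22,-5,0.008,0,0,0],[-1,-22,-5,0.008,0,0,0]]}}

```text
clock: 18.72
position: [0.5497, -0.0082, 0.1576]
tcp_rot: [2.097, 0.23, -2.125]
contact_force: [1.2, 0.1, -6.0]
opening: 0.0164
```

```bash
python3 -c "
from h import *
todo((.549,.262,.16),-82.5)"
```

```text
t 18.72 pos [ 0.5497 -0.0082  0.1576] yaw -77.82 tilt 0.8 F [ 1.2  0.1 -6. ] M [ 0.02 -0.05 -0.03] open 0.0164
move mm [  -1.5 -264.2  -56.3] rot [0.0818 0.0128 0.0054] dist 270.2 q [ 0.33  0.39 -0.51  1.8   0.22  1.01 -1.63]
```

Emit:
{"method": "step_arm", "body": {"plan": [[-1,-22,-5,0.008,0.006,0.003,0],[-1,-22,-5,0.008,0.005,0.002,0],[-1,-22,-5,0.008,0.002,0,0],[-1,-22,-5,0.008,0,0,0],[-1,-20,-4,0.008,0,0,0]]}}

```text
clock: 19.13
position: [0.5443, 0.1126, 0.1563]
tcp_rot: [2.12, 0.19, -2.142]
contact_force: [1.0, -0.1, -5.8]
opening: 0.0166
```

```bash
python3 -c "
from h import *
todo((.549,.262,.16),-82.5)"
```

```text
t 19.13 pos [0.5443 0.1126 0.1563] yaw -79.97 tilt 0.6 F [ 1.  -0.1 -5.8] M [ 0.04 -0.04  0.02] open 0.0166
move mm [  -3.5 -146.4  -30.6] rot [0.0442 0.0099 0.0034] dist 149.6 q [ 0.12  0.41 -0.53  1.79  0.23  1.02 -1.89]
```

Emit:
{"method": "step_arm", "body": {"plan": [[-2,-22,-5,0.008,0.006,0.003,0],[-1,-22,-5,0.008,0.003,0.001,0],[-1,-22,-5,0.007,0,0,0],[0,-20,-4,0.005,0,0,0],[0,-15,-3,0.003,0,0,0]]}}

```text
clock: 19.55
position: [0.5414, 0.2253, 0.1537]
tcp_rot: [2.132, 0.158, -2.157]
contact_force: [0.1, -0.6, -5.6]
opening: 0.0163
```

```bash
python3 -c "
from h import *
todo((.549,.262,.16),-82.5)"
```

```text
t 19.55 pos [0.5414 0.2253 0.1537] yaw -81.54 tilt 0.65 F [ 0.1 -0.6 -5.6] M [ 0.01 -0.06 -0.04] open 0.0163
move mm [ -6.5 -35.2 -12.8] rot [0.0167 0.0114 0.0002] dist 38.0 q [-0.07  0.46 -0.54  1.72  0.26  1.04 -2.13]
```

Emit:
{"method": "step_arm", "body": {"plan": [[-2,-11,-4,0.006,0.007,0,0],[-1,-9,-3,0.005,0.003,0,0],[0,-6,-3,0.003,0,0,0],[0,0,0,0,0,0,0]]}}

```text
clock: 19.88
position: [0.5413, 0.2607, 0.1518]
tcp_rot: [2.138, 0.154, -2.159]
contact_force: [0.4, 0.5, -6.2]
opening: 0.0168
```

```bash
python3 -c "
from h import *
from workcell import arm
todo((.5485,.262,.15),-82.5)
for n in('top','scene'):
    f=arm.grab_frame(n);pickle.dump(f,open(f'/tmp/{n}14.pkl','wb'))
s=ld('scene14');t=ld('top14')
crop(s,310,230,150,160,4,'pics/s14.png');cv2.imwrite('pics/t14.png',t['frame'][:,:,::-1])
"
```

```text
t 19.88 pos [0.5413 0.2607 0.1518] yaw -81.88 tilt 0.55 F [ 0.4  0.5 -6.2] M [ 0.08 -0.07 -0.04] open 0.0168
move mm [ 1.8 -0.2 -7.3] rot [0.0109 0.0093 0.0023] dist 7.5 q [-0.13  0.49 -0.54  1.69  0.27  1.05 -2.19]
```

View pics/s14.png

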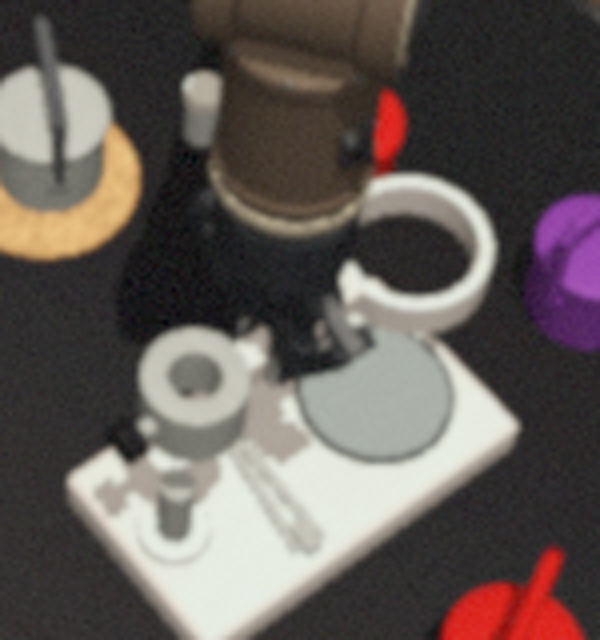

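View pics/t14.png

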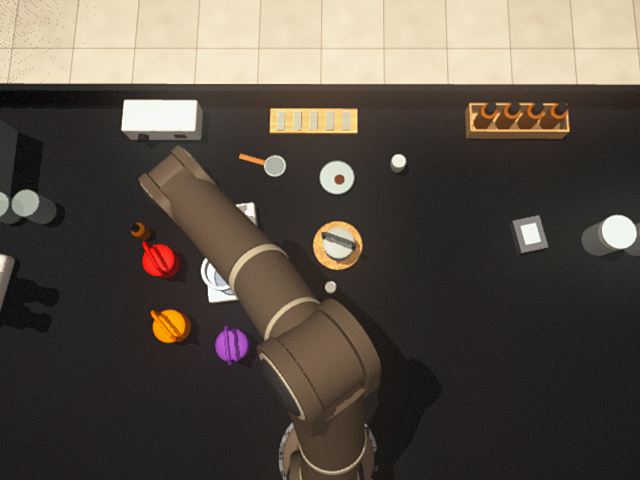

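The holder is over the stand: in the scene crop the collar (193,378) and ring (420,245) are at the right ends. The top view is blocked by the forearm. I lower to ~35 mm above the post and correct.

Emit:
{"method": "step_arm", "body": {"plan": [[8,0,-5,0.006,0.006,0.002,0],[10,0,-3,0.004,0.003,0,0],[10,0,0,0,0,0,0],[6,0,0,0,0,0,0],[0,0,0,0,0,0,0]]}}

```text
clock: 20.4
position: [0.5512, 0.2543, 0.1132]
tcp_rot: [2.155, 0.128, -2.156]
contact_force: [0.0, -0.2, -5.5]
opening: 0.0169
```

```bash
python3 -c "
from h import *
from workcell import arm
todo((.5485,.262,.115),-82.5)
"
```

```text
t 20.4 pos [0.5512 0.2543 0.1132] yaw -82.93 tilt 0.26 F [ 0.  -0.2 -5.5] M [-0.01  0.02 -0.02] open 0.0169
move mm [-1.8 -7.9  1.7] rot [-0.0076  0.0006 -0.0046] dist 8.3 q [-0.14  0.53 -0.51  1.71  0.31  0.98 -2.22]
```

Emit:
{"method": "step_arm", "body": {"plan": [[-2,-6,1,-0.006,0,-0.004,0],[0,-2,0,0,0,0,0],[0,0,0,0,0,0,0]]}}

```text
clock: 20.65
position: [0.5487, 0.2617, 0.1141]
tcp_rot: [2.151, 0.137, -2.158]
contact_force: [1.5, 0.4, -5.3]
opening: 0.0165
```

```bash
python3 - <<'E'
from h import *
from workcell import arm
todo((.5485,.262,.115),-82.5)
f=arm.grab_frame('scene');pickle.dump(f,open('/tmp/scene15.pkl','wb'))
o=arm.get_obs()
print(hold(f,.135,((.604,.271),(.446,.25))))
u0,v0,w,h=315,235,130,140
g=cv2.cvtColor(f["frame"],cv2.COLOR_RGB2GRAY)
c=cv2.resize(f["frame"][v0:v0+h,u0:u0+w,::-1],None,fx=4,fy=4,interpolation=cv2.INTER_CUBIC)
cv2.imwrite("pics/s15.png",c)
# predicted points
for n,p in(("collar top",(.602,.269,.179)),("post",(.602,.269,.1)),("ring top",(.4437,.2482,.163))): print(n,((proj(f,p)-[u0,v0])*4).round(1))
E
```

```text
t 20.65 pos [0.5487 0.2617 0.1141] yaw -82.64 tilt 0.17 F [ 1.5  0.4 -5.3] M [ 0.01  0.02 -0.  ] open 0.0165
move mm [-0.9 -0.4  0.2] rot [-0.0024  0.0029 -0.0009] dist 1.0 q [-0.15  0.53 -0.52  1.71  0.31  0.98 -2.23]
[(471, array([0.6054, 0.2707, 0.1767]), np.float64(0.1773299315974204)), (431, array([0.4434, 0.256 , 0.1604]), np.float64(0.16106711346021607))]
collar top [162.3 393.3]
post [156.6 461.6]
ring top [376.5 263.1]
```

View pics/s15.png

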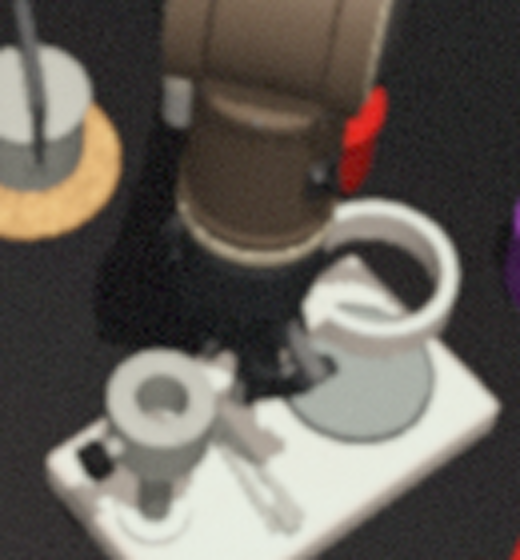

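```bash
cat >> h.py <<'E'
def hole(f,guess,z,half=9,th=None):
    """dark hole centre near guess (world, at height z)"""
    u,v=proj(f,(*guess,z));u0,v0=int(u)-half,int(v)-half
    g=cv2.cvtColor(f["frame"],cv2.COLOR_RGB2GRAY)[v0:v0+2*half+1,u0:u0+2*half+1]
    c=cv2.resize(g,None,fx=8,fy=8,interpolation=cv2.INTER_CUBIC)
    res=[]
    for t in ([th] if th else (115,125,135,145)):
        n,l,s,ce=cv2.connectedComponentsWithStats((c<t).astype(np.uint8))
        k=l[c.shape[0]//2,c.shape[1]//2]
        if k==0: res.append((t,None));continue
        cn,_=cv2.findContours((l==k).astype(np.uint8),0,1);x=cv2.convexHull(max(cn,key=cv2.contourArea))
        e=cv2.fitEllipse(x);p=((e[0][0]-3.5)/8+u0,(e[0][1]-3.5)/8+v0)
        res.append((t,np.round(p,2),np.round(np.array(e[1])/8,1),onz(f,*p,z)[:2]))
    return res
def circ(P):
    A=np.c_[2*P,np.ones(len(P))];s=np.linalg.lstsq(A,(P**2).sum(1),rcond=None)[0];return s[:2],np.sqrt(s[2]+s[0]**2+s[1]**2)
E
python3 - <<'E'
from h import *
f=ld("scene15");np.set_printoptions(precision=4,suppress=True)
for r in hole(f,(.604,.271),.178): print(r)
X=cloud(f);k=X[...,2];g=cv2.cvtColor(f["frame"],cv2.COLOR_RGB2GRAY)
# bright ring-top pixels cast onto ring-top plane
for th in(190,200,210):
    reg=(g>th)&(k>.15)&(k<.175)&(np.hypot(X[...,0]-.446,X[...,1]-.25)<.06)
    vs,us=np.nonzero(reg);W=np.array([onz(f,u,v,.1615)[:2] for u,v in zip(us,vs)])
    c,r=circ(W);
    kk=abs(np.hypot(*(W-c).T)-r)<.008;c,r=circ(W[kk]);print(th,len(W),c,r, "angles",np.ptp(np.arctan2(*(W-c).T)))
E
```

```text
(115, None)
(125, array([355.26, 334.03]), array([ 8.7, 12.2]), array([0.6032, 0.2697]))
(135, array([355.19, 333.98]), array([ 9.7, 12.7]), array([0.6033, 0.2696]))
(145, array([355.15, 333.94]), array([10.3, 13.1]), array([0.6033, 0.2694]))
190 271 [0.4457 0.2487] 0.04225317111693501 angles 4.807680759510408
200 231 [0.4456 0.2485] 0.04232763866450008 angles 4.7524814492676715
210 172 [0.4455 0.2482] 0.04228862752680217 angles 4.712383371033539
```

In the same camera, the collar (.6033,.2696) is within ~1 mm of the post (.6036,.2701) and the ring (.4456,.2485) within 1 mm of the stage (.445,.2492). Undersides are both ≈0.133, i.e. level and 33 mm clear. I let it settle and check once more.

Emit:
{"method": "step_arm", "body": {"plan": [[0,0,0,0,0,0,0],[0,0,0,0,0,0,0],[0,0,0,0,0,0,0]]}}

```text
clock: 20.95
position: [0.5492, 0.2625, 0.1155]
tcp_rot: [2.154, 0.139, -2.155]
contact_force: [0.7, 0.1, -5.8]
opening: 0.0165
```

```bash
python3 - <<'E'
from h import *
from workcell import arm
todo((.5487,.2617,.1141),-82.5)
f=arm.grab_frame('scene');pickle.dump(f,open('/tmp/scene16.pkl','wb'));t=arm.grab_frame('top')
cv2.imwrite('pics/s16.png',f['frame'][:,:,::-1])
print("qvel",abs(arm.get_obs()["qvel"]).max());todo((.5487,.2617,.1141),-82.5)
for r in hole(f,(.604,.271),.178): print(r)
print(hold(f,.135,((.604,.271),(.446,.25))))
a=ld("scene0")["frame"].astype(int);d=abs(a-f["frame"]).max(2)
for n,p in(("dish",(260,300)),("lens",(278,358)),("vial",(223,257)),("cup",(361,256)),("dropper",(423,441)),("purple",(459,296)),("orange",(484,352)),("red",(437,396)),("slidebox",(237,161)),("forceps",(376,350))):
    print(n,np.mean(d[p[1]-10:p[1]+10,p[0]-10:p[0]+10]).round(1))
E
```

```text
t 20.95 pos [0.5492 0.2625 0.1155] yaw -82.59 tilt 0.04 F [ 0.7  0.1 -5.8] M [-0.01 -0.03 -0.05] open 0.0165
move mm [1.4 0.8 0.6] rot [-0.0015  0.0007 -0.0001] dist 1.7 q [-0.15  0.53 -0.52  1.71  0.31  0.98 -2.22]
qvel 0.003321444511671782
t 21.05 pos [0.5491 0.2625 0.1154] yaw -82.59 tilt 0.05 F [-0.5 -0.9 -5.2] M [0.02 0.05 0.04] open 0.0165
move mm [1.3 0.7 0.5] rot [-0.0016  0.0008 -0.0001] dist 1.6 q [-0.15  0.53 -0.52  1.71  0.31  0.98 -2.22]
(115, None)
(125, array([355.35, 334.08]), array([ 8.9, 12.2]), array([0.6031, 0.2699]))
(135, array([355.28, 334.07]), array([ 9.9, 12.6]), array([0.6032, 0.2698]))
(145, array([355.24, 334.  ]), array([10.4, 13.1]), array([0.6032, 0.2697]))
[(485, array([0.6061, 0.2716, 0.1778]), np.float64(0.1786083357348449)), (441, array([0.4435, 0.2571, 0.161 ]), np.float64(0.16185188161378652))]
dish 1.8
lens 2.0
vial 2.8
cup 48.6
dropper 5.2
purple 2.9
orange 6.9
red 5.4
slidebox 2.0
forceps 28.5
```

View pics/s16.png

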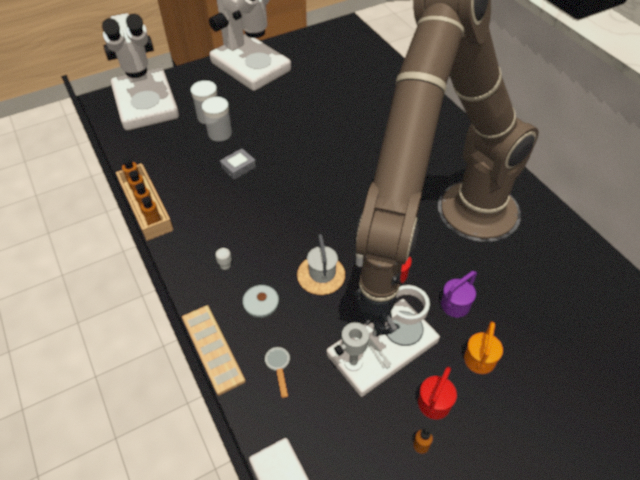

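The holder hangs still and level over the stand, and the pot is upright on the mat at (322,265). The bystanders are in place; differences at the forceps and the small vial are shadow or occlusion. I hand in.

```bash
python3 -c "
from workcell import arm
print(arm.close_job())"
```

```text
the job is handed in; nothing more can be done
None
```

The job is handed in at about 21 s. The pot was lifted by its handle, set upright on the cork mat and released. The holder is held still and level over the stand.

**Last checks**
- **Holder:** the collar is within about 1 mm of the post and the ring, at the last fit, within about 1 mm of the stage. That was measured in the scene camera only, because the forearm blocked the top view. Both undersides are about 34 mm above the post top, tilt is about 0.05°, and the joints are still.
- **Pot:** it stands upright, about 5 mm off the mat's centre, with its handle top at 0.127 m (0.129 expected).
- **Bystanders:** the dish, lens, dropper, slide box and the other vial have not changed in the pictures. The forceps differ only by shadow, to my eye. The small white-capped vial near the mat is hidden behind the arm in the last scene view, but the top view during the final approach still showed it in place.

**What went wrong or disagreed**
- **First grasp missed:** the real fingertips sit about 24 mm behind the reported TCP, so the first close shut on top of the bar with a 23 N push. The pot did not move, and I corrected the depth.
- **Hard press on the mat:** while lowering, the pot was briefly pressed down with about 76 N at the wrist, under the 120 N limit. I backed off at once and set it down again at 19 N. I can't confirm how that press will be judged.
- **Cameras:** the two views disagreed by about 3 mm; I averaged them, and used the scene camera alone for the final alignment.

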